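Gauge and sort the splashback tiles

TASK

These left-over tiles are for mending the kitchen splashback. Lower the height gauge astride each whole tile where it lies, legs flat on the worktop and foot on the tile's middle, long enough for a steady reading: first the blue, then the yellow, then the red if there is one. Lay the 9 mm tiles flat in the white tray and the 15 mm ones flat in the green tray, put every chipped tile (a corner missing) in the cardboard box, stand the gauge back upright on its cork mat, and leave the other things on the worktop where they are.

Things in the scene. Friction and masses are not known exactly. Their poses are not given: they have to be found in the camera images.
- tile_blue_a: a whole glazed blue wall tile, lying flat: 44 mm along its x, 60 mm along its y, glaze on top, pale underneath; either 9 or 15 mm thick, not known beforehand. Origin: centre of its underside; z up. About 40 to 70 g. Of the two whole blue entries (a, b) at most one is present; one always is.
- tile_blue_b: a whole glazed blue wall tile, lying flat: 44 mm along its x, 60 mm along its y, glaze on top, pale underneath; either 9 or 15 mm thick, not known beforehand. Origin: centre of its underside; z up. About 40 to 70 g. Of the two whole blue entries (a, b) at most one is present; one always is.
- tile_yellow_a: a whole glazed yellow wall tile, lying flat: 44 mm along its x, 60 mm along its y, glaze on top, pale underneath; either 9 or 15 mm thick, not known beforehand. Origin: centre of its underside; z up. About 40 to 70 g. Of the two whole yellow entries (a, b) at most one is present; one always is.
- tile_yellow_b: a whole glazed yellow wall tile, lying flat: 44 mm along its x, 60 mm along its y, glaze on top, pale underneath; either 9 or 15 mm thick, not known beforehand. Origin: centre of its underside; z up. About 40 to 70 g. Of the two whole yellow entries (a, b) at most one is present; one always is.
- tile_red_a: a whole glazed red wall tile, lying flat: 44 mm along its x, 60 mm along its y, glaze on top, pale underneath; either 9 or 15 mm thick, not known beforehand. Origin: centre of its underside; z up. About 40 to 70 g. Of the two whole red entries (a, b) at most one is present, perhaps neither.
- tile_red_b: a whole glazed red wall tile, lying flat: 44 mm along its x, 60 mm along its y, glaze on top, pale underneath; either 9 or 15 mm thick, not known beforehand. Origin: centre of its underside; z up. About 40 to 70 g. Of the two whole red entries (a, b) at most one is present, perhaps neither.
- chip_blue: a chipped blue wall tile, 11 mm thick, like the others but with the corner at its +x, +y side broken off (x above 2 mm with y above 4 mm is missing). The strip x from -22 to 2 mm keeps the full 60 mm along y: grip it there. Origin: centre of the underside of the whole outline; z up. Of the chipped blue and the chipped yellow tile, one or both are present.
- chip_yellow: a chipped yellow wall tile, 11 mm thick, like the others but with the corner at its +x, +y side broken off (x above 2 mm with y above 4 mm is missing). The strip x from -22 to 2 mm keeps the full 60 mm along y: grip it there. Origin: centre of the underside of the whole outline; z up. Of the chipped blue and the chipped yellow tile, one or both are present.
- chip_red: a chipped red wall tile, 11 mm thick, like the others but with the corner at its +x, +y side broken off (x above 2 mm with y above 4 mm is missing). The strip x from -22 to 2 mm keeps the full 60 mm along y: grip it there. Origin: centre of the underside of the whole outline; z up. Present only when there is no whole red tile.
- tray_white: white plastic tray, for the thinner tiles; fixed. 138 mm square outside, 16 mm high, walls 4 mm, inside 130 mm square, inner floor about 4 mm above the worktop. Origin: centre of its underside; x, y along its sides.
- tray_green: green plastic tray, for the thicker tiles; fixed. Same size as the white one: 138 mm square outside, 16 mm high, walls 4 mm, inside 130 mm square, inner floor about 4 mm up. Origin: centre of its underside; x, y along its sides.
- reject_box: brown cardboard box for chipped tiles; open, fixed. 140 mm square outside, 50 mm high, walls 4 mm. Origin: centre of its underside.
- mat: cork mat where the gauge stands before and after; fixed, 130 mm square, 3 mm thick. Origin: centre of its underside.
- gauge: loose hand height gauge, 0.38 kg, upright on the mat: a bridge on two steel legs, 107 mm high. Origin: centre of its underside, at the leg bottoms; z up. Legs 14 mm (y) by 46 mm (x) centred at y = -44 and 44 mm, so 74 mm clear between them; aluminium beam 102 mm (y) by 46 mm (x) from z = 32 to 46 mm, carrying the grip. Stand it astride a tile with its y along the tile's 60 mm side (tile's y).
- gauge_grip (a point): where to grip the gauge, on its axis 80 mm above the leg bottoms: a black block 24 mm wide along the gauge's y, 30 mm along x, from 46 to 101 mm above the leg bottoms, with an orange top of the same width up to 107 mm. Take it from above, fingers closing along the gauge's y.
- gauge_foot (a joint): how far the gauge's sprung foot is pushed up (m): 0 when level with the leg bottoms, at most 0.026. With both legs on the worktop and the foot on a tile it reads the tile's thickness (0.009 or 0.015). The spring pushes down with 0.8 N at 0, 1.4 N at 0.015. A red pointer on a paper scale on the gauge's +x face rises with it.
- foot_tip (a point): centre of the underside of the gauge's brass foot, a disc 18 mm across on the gauge's axis, midway between the legs.
- jar: bystander: small jar with a yellow lid, 38 mm across, 44 mm high, standing among the tiles. Origin: centre of its underside.
- mug: bystander: white mug, 76 mm across, 85 mm high, beyond the tiles. Origin: centre of its underside.
- tape: bystander: blue tape roll lying flat, 80 mm across, 24 mm high, beyond the tiles. Origin: centre of its underside.
- shaker: bystander: wooden pepper shaker, 97 mm high, at the right. Origin: centre of its underside.
- soap: bystander: white soap bottle, 160 mm high, at the left. Origin: centre of its underside.
- scourer: bystander: yellow block 70 by 110 by 30 mm, at the right. Origin: centre of its underside.
Things that resemble listed ones, but are neither listed nor needed, are in the scene too. What is shaped like the chip_blue but turquoise is not meant.

How it is judged (in metres and radians):
On the way, in this order (a step that is already met when the one before it is completed fails the run):
1. the height gauge stands with both legs on the worktop and its foot on the middle of the whole blue tile (((horizontal distance between foot_tip and tile_blue_a below 0.016 m and contact force between gauge and tile_blue_a above 0.3 N and angle between the z axis of gauge and the z axis of tile_blue_a, either way round below 0.08 rad and height (world z) of tile_blue_a below 0.003 m and z of gauge in the frame of tile_blue_a between -0.003 and 0.003 m and z of foot_tip in the frame of tile_blue_a between 0.013 and 0.017 m) or (horizontal distance between foot_tip and tile_blue_b below 0.016 m and contact force between gauge and tile_blue_b above 0.3 N and angle between the z axis of gauge and the z axis of tile_blue_b, either way round below 0.08 rad and height (world z) of tile_blue_b below 0.003 m and z of gauge in the frame of tile_blue_b between -0.003 and 0.003 m and z of foot_tip in the frame of tile_blue_b between 0.007 and 0.011 m))), for 0.4 s.
2. the height gauge stands with both legs on the worktop and its foot on the middle of the whole yellow tile (((horizontal distance between foot_tip and tile_yellow_a below 0.016 m and contact force between gauge and tile_yellow_a above 0.3 N and angle between the z axis of gauge and the z axis of tile_yellow_a, either way round below 0.08 rad and height (world z) of tile_yellow_a below 0.003 m and z of gauge in the frame of tile_yellow_a between -0.003 and 0.003 m and z of foot_tip in the frame of tile_yellow_a between 0.007 and 0.011 m) or (horizontal distance between foot_tip and tile_yellow_b below 0.016 m and contact force between gauge and tile_yellow_b above 0.3 N and angle between the z axis of gauge and the z axis of tile_yellow_b, either way round below 0.08 rad and height (world z) of tile_yellow_b below 0.003 m and z of gauge in the frame of tile_yellow_b between -0.003 and 0.003 m and z of foot_tip in the frame of tile_yellow_b between 0.013 and 0.017 m))), for 0.4 s.
3. the height gauge stands with both legs on the worktop and its foot on the middle of the whole red tile (((horizontal distance between foot_tip and tile_red_a below 0.016 m and contact force between gauge and tile_red_a above 0.3 N and angle between the z axis of gauge and the z axis of tile_red_a, either way round below 0.08 rad and height (world z) of tile_red_a below 0.003 m and z of gauge in the frame of tile_red_a between -0.003 and 0.003 m and z of foot_tip in the frame of tile_red_a between 0.007 and 0.011 m) or (horizontal distance between foot_tip and tile_red_b below 0.016 m and contact force between gauge and tile_red_b above 0.3 N and angle between the z axis of gauge and the z axis of tile_red_b, either way round below 0.08 rad and height (world z) of tile_red_b below 0.003 m and z of gauge in the frame of tile_red_b between -0.003 and 0.003 m and z of foot_tip in the frame of tile_red_b between 0.013 and 0.017 m))), for 0.4 s.
At the end, for the whole second after the job is handed in: Every whole tile was gauged in order; 9 mm tiles lie in the white tray, 15 mm ones in the green (centre within 55 mm of the middle along each side, tilt under 0.25 rad), chipped ones in the box, the gauge upright on the mat (within 45 mm of its middle along each side), all at rest (x of tile_blue_a in the frame of tray_green between -0.055 and 0.055 m and y of tile_blue_a in the frame of tray_green between -0.055 and 0.055 m and z of each of tile_blue_a, tile_yellow_b, tile_red_b in the frame of tray_green below 0.05 m and angle between each of tile_blue_a, tile_blue_b, tile_yellow_a, tile_yellow_b, tile_red_a, tile_red_b's own z axis and vertical below 0.25 rad and linear speed of each of tile_blue_a, tile_blue_b, tile_yellow_a, tile_yellow_b, tile_red_a, tile_red_b, chip_blue, chip_yellow, chip_red, gauge below 0.02 m/s and x of tile_blue_b in the frame of tray_white between -0.055 and 0.055 m and y of tile_blue_b in the frame of tray_white between -0.055 and 0.055 m and z of each of tile_blue_b, tile_yellow_a, tile_red_a in the frame of tray_white below 0.05 m and x of tile_yellow_a in the frame of tray_white between -0.055 and 0.055 m and y of tile_yellow_a in the frame of tray_white between -0.055 and 0.055 m and x of tile_yellow_b in the frame of tray_green between -0.055 and 0.055 m and y of tile_yellow_b in the frame of tray_green between -0.055 and 0.055 m and x of tile_red_a in the frame of tray_white between -0.055 and 0.055 m and y of tile_red_a in the frame of tray_white between -0.055 and 0.055 m and x of tile_red_b in the frame of tray_green between -0.055 and 0.055 m and y of tile_red_b in the frame of tray_green between -0.055 and 0.055 m and x of chip_blue in the frame of reject_box between -0.066 and 0.066 m and y of chip_blue in the frame of reject_box between -0.066 and 0.066 m and z of each of chip_blue, chip_yellow, chip_red in the frame of reject_box below 0.05 m and x of chip_yellow in the frame of reject_box between -0.066 and 0.066 m and y of chip_yellow in the frame of reject_box between -0.066 and 0.066 m and x of chip_red in the frame of reject_box between -0.066 and 0.066 m and y of chip_red in the frame of reject_box between -0.066 and 0.066 m and z of gauge in the frame of mat below 0.008 m and angle between gauge's own z axis and vertical below 0.08 rad and x of gauge in the frame of mat between -0.045 and 0.045 m and y of gauge in the frame of mat between -0.045 and 0.045 m); the robot touches nothing.
It fails at once if a bystander (jar, mug, tape roll, shaker, soap bottle or yellow block) is moved more than 30 mm (distance of any of jar, mug, tape, shaker, soap, scourer from where it was at the start of the episode above 0.03 m).
Of tile_blue_a, tile_blue_b only 1 to 1 are there at a start; the rules pass over those that are not, and their reading is None.
Of tile_yellow_a, tile_yellow_b only 1 to 1 are there at a start; the rules pass over those that are not, and their reading is None.
Of tile_red_a, tile_red_b, chip_red only 1 to 1 are there at a start; the rules pass over those that are not, and their reading is None.
Of chip_blue, chip_yellow only 1 to 2 are there at a start; the rules pass over those that are not, and their reading is None.
At some moment in a run one of tile_blue_a, tile_blue_b, tile_yellow_a, tile_yellow_b, tile_red_a, tile_red_b, chip_blue, chip_yellow, chip_red may be knocked a few centimetres aside while the robot is not near it.
Once in a run the grip may slacken for a moment while it holds something.
It also fails if it takes over 210 s, if anything falls off the work surface, if the arm or the gripper's body presses on something with over 40 N, if the wrist force passes 120 N, or if a joint passes its speed limit or range.

ROBOT

A 6-joint arm with a two-finger parallel gripper is mounted at the origin on the work surface. World frame = base frame: x ahead of the robot, y to its left, z up, the work surface at z = 0. Lengths are in mm, angles in rad, forces in N, time in s.
With the tool pointing down it reaches from about 275 to 875 mm from the base axis. Payload 12.5 kg.
Tool frame: the origin (TCP) lies midway between the tips of the shut fingers; the grasp point (between the pads) lies tcp_to_grasp behind it (tcp_to_grasp is the distance from the TCP to the grasp point, in mm); z points along the fingers, y is the line along which they close (so a half turn about z gives the same grasp; the last joint's range is limited). The gripper opens to 85 mm and grips with 20 to 120 N. Pads are 22 mm wide; open, the fingers measure 114 mm over their backs; the gripper's body (76 mm by 85 mm) begins 54 mm behind the grasp point. The pads swing forward as they close: fully open they stand 13 mm farther back than shut.
Start: joints at [-1.356, 0.351, 1.652, -0, 1.139, -0.085], TCP at [162.45, -525.447, 231.29] pointing down, gripper open.
Joint ranges: [-2.75, 2.75], [-0.79, 2.1], [0.01, 2.65], [-1.57, 4.71], [0.07, 3.14], [-2.87, 2.87]. Speed limits (rad/s): [2.22, 2.22, 2.79, 3.14, 3.14, 3.14].

INTERFACE

Orientations are given as a rotation vector (axis times angle).
In Python, from rig import state, camera, camera_model, close_job, regions_of, tcp_to_grasp gives the robot as it stands. The module is installed in compiled form; this text tells all that it offers.
- The arm moves only by the tool play_rows, never from a script. Its argument "deltas" is a list of rows, each a list of 7 numbers: the turn, a rotation vector about the tool's x, y, z in units of 8 degrees (1.0 is 8 degrees), then the shift along the tool's x, y, z in units of 40 mm (1.0 is 40 mm), then the opening, from -1 (shut) to 1 (fully open). In form: [[wx, wy, wz, tx, ty, tz, claw], ...]. A call has 1 to 10 rows; each row shifts and turns the commanded pose from where the row before left it, along the tool's axes as they then stand; what a row does not reach is not made up. A row lasts 1/10 s, in which the tool goes at most 50 mm and 8.59 degrees, less where a joint would pass 70% of its speed; a pose out of reach is approached as far as the arm can. A call is refused whole if a number of a shift passes 1 or a number of a turn 1, either way. A call with a gripper value outside its range is refused whole. The fingers move at their own pace and stop on an object; the grip force is fixed at half the most. Time passes only in rows, so rows that do not move let the fingers close. It gives the time, the measured TCP pose, the force, the opening and the grip force at its end, in the units of the state.
- state(): the state, without advancing time (a new reading comes with each control period).
- camera(name): name is "scene" or "top"; returns the picture (384x512x3 uint8, red, green, blue); there is no depth.
- camera_model(name): a dict with "fovy" (degrees; the focal length in pixels is half the picture's height over the tangent of half this angle, whatever the lens; pixels are square), "cx", "cy" (the principal point, pixels), "extrinsics" (4x4, takes a point from world to camera coordinates). Camera axes: x right, y up, looking along -z (the intrinsics and any distortion apply to the point x, -y, -z); pixel columns grow to the right and rows downward; lengths in mm; the calibration is good to about 2 mm. A picture is of the moment at which its call begins. camera_model takes no time and is no camera call.
- close_job(): hands the job in; it is judged then, once.
Trained networks look in the newest picture that a camera, given by its name, has taken for a name from the list of things; names that differ only in an ending like _2 or _b are one class to them, and where a whole thing is asked for, a point or a joint stands for the part that bears it (a point fixed in the world has none). Each returns a list of dicts, best first, with "conf" (0 to 1); they miss things now and then, are a little off and sometimes report something else, mostly with a low value. They report only what shows in the picture. A call takes as long as a camera call. They do not tell look-alikes from the thing itself.
- regions_of(camera, name): "pixels" (384x512 bool, what is visible of it) and "box" ([left, top, right, bottom] in pixels, round what is visible of it).
The state is a dict: "time_s": time; "qpos": joint angles; "qd": joint speeds; "effort": joint torques, N m; "tool_pos": TCP position; "tool_rot": TCP orientation; "ft_force": force on the tool from outside, world axes, zero at the start; "ft_torque": the same for the moment, N m; "gripper_width": finger opening in mm; "grasp_force": force on a finger pad.
Only numpy, scipy, OpenCV 4.12 (cv2) and the standard library are available. Lean on these libraries where they do the work, as an engineer would, in place of code of your own. Each camera call takes 0.05 s, during which the arm holds its last target. There are 200 camera calls.

## Working session

There is one attempt and no reset: what is moved stays moved. The work goes in short steps, Python scripts to look and compute and a tool call to move; the robot and the scene stay as the last step left them, time stands still between calls to the robot, and variables do not carry over. Pictures are saved under pics/ and viewed, at most 14 in all, crops included, and the job is handed in when it is done.

Besides the shell and the picture viewer there is one more tool, called as a command line: name --pt "numbers of a row" for each row, then --argument value for the rest. play_rows: Moves the arm, as the interface text tells. Its arguments: {"type":"object","properties":{"deltas":{"type":"array","items":{"type":"array","items":{"type":"number"}}}},"required":["deltas"]}

```bash
mkdir -p pics
cat > h.py <<'E'
import numpy as np, cv2
from rig import *
from scipy.spatial.transform import Rotation as R
def K(n):
    m=camera_model(n); f=192/np.tan(np.radians(m["fovy"]/2)); return m,f,np.array(m["extrinsics"])
def ray(n,u,v,z):
    m,f,E=K(n); d=np.array([(u-m["cx"])/f,-(v-m["cy"])/f,-1.])
    Rm=E[:3,:3]; c=-Rm.T@E[:3,3]; w=Rm.T@d; return (c+w*(z-c[2])/w[2])
def proj(n,p):
    m,f,E=K(n); q=E[:3,:3]@np.array(p)+E[:3,3]; return m["cx"]+f*q[0]/-q[2], m["cy"]-f*q[1]/-q[2]
def snap(n,f,s=1,box=None):
    a=camera(n); b=a if box is None else a[box[1]:box[3],box[0]:box[2]]
    cv2.imwrite(f,cv2.cvtColor(cv2.resize(b,None,fx=s,fy=s,interpolation=cv2.INTER_CUBIC),cv2.COLOR_RGB2BGR)); return a
E
python3 - <<'E'
from h import *
for n in("scene","top"):
    snap(n,f"pics/{n}0.png",1.5); m=camera_model(n); print({k:v for k,v in m.items()}); 
    E=np.array(m["extrinsics"]); print(-E[:3,:3].T@E[:3,3])
s=state(); print(s, tcp_to_grasp)
E
```

```text
{'fovy': 46.883687861561185, 'cx': 258.99358947774, 'cy': 198.86018825922903, 'extrinsics': array([[ 7.35824218e-01,  6.77172583e-01,  1.15948624e-04,
        -4.09123600e+02],
       [-4.86489257e-01,  5.28506203e-01,  6.95707838e-01,
         2.10300031e+02],
       [ 4.71052994e-01, -5.11975084e-01,  7.18324850e-01,
        -1.61969618e+03],
       [ 0.00000000e+00,  0.00000000e+00,  0.00000000e+00,
         1.00000000e+00]])}
[1166.3144937  -663.34167304 1017.20807276]
{'fovy': 56.53001033718544, 'cx': 257.216989874517, 'cy': 198.34880498388114, 'extrinsics': array([[-2.37443918e-02, -9.99700059e-01, -5.99966801e-03,
         2.36330429e+01],
       [ 9.88639549e-01, -2.43718061e-02,  1.48316744e-01,
        -5.87481908e+02],
       [-1.48418480e-01, -2.40981821e-03,  9.88921710e-01,
        -1.17979698e+03],
       [ 0.00000000e+00,  0.00000000e+00,  0.00000000e+00,
         1.00000000e+00]])}
[ 406.26532597    6.46486298 1254.00204511]
{'time_s': 0.1, 'qpos': array([-1.35560864e+00,  3.51187544e-01,  1.65233353e+00,  1.04061787e-05,
        1.13909994e+00, -8.46188052e-02]), 'qd': array([-0.00050737, -0.00033311, -0.00074084,  0.00134717, -0.00098667,
        0.00032275]), 'effort': array([ 8.81739106e-04, -5.06831503e+01, -2.91875339e+01, -6.76390391e-05,
        2.65491566e-03,  2.90441761e-06]), 'tool_pos': array([ 162.39024434, -525.18153408,  230.81950995]), 'tool_rot': array([-3.10534711e+00, -4.69013072e-01,  9.05418887e-05]), 'ft_force': array([-0.01244448, -0.03973223, -0.71366515]), 'ft_torque': array([-0.0271118 , -0.00238121,  0.03112972]), 'grasp_force': 0.0, 'gripper_width': 85.26535720569822} 18.700000000000003
```

View pics/top0.png

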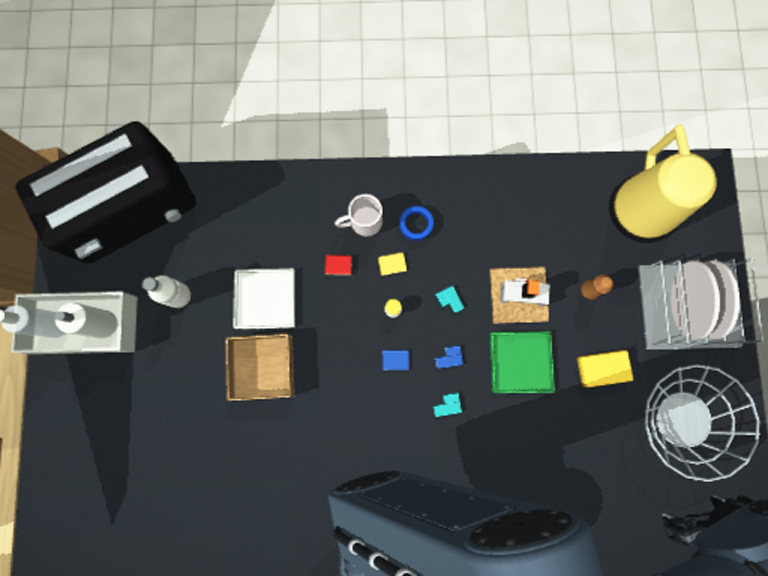

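View pics/scene0.png

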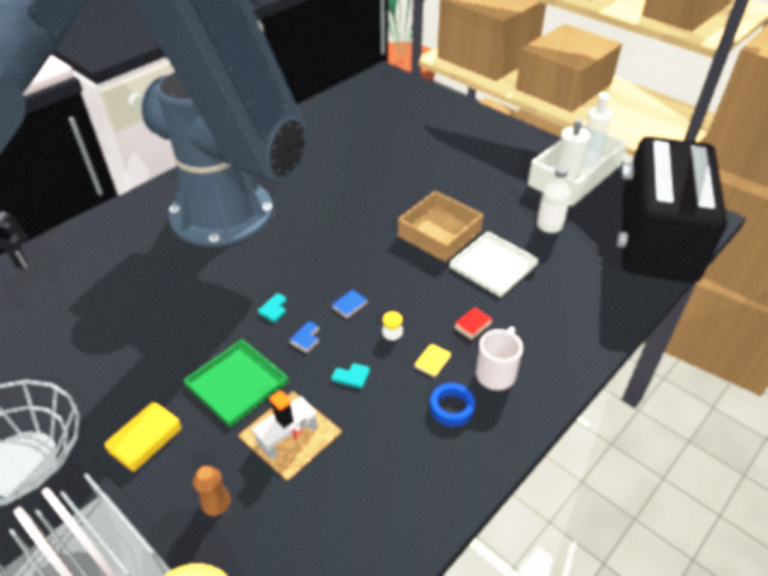

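The top view, at 1.5x scale, shows:
- **Whole tiles:** blue at (396,360), yellow at (392,264) and red at (338,265).
- **Chipped tiles:** one blue at (449,357). There is no yellow or red chip.
- **Look-alikes:** turquoise chips at (450,299) and (448,404), the tape for blue, and the jar lid (393,308) and scourer (605,368) for yellow.
- **Other items:** gauge on the mat at (525,292), white tray (265,298), green tray (522,362), box (260,367).

Next I'll measure these and take one close crop.

```bash
cat >> h.py <<'E'
def meas(n,name,z,near=None):
    """centre/yaw of rectangles by projecting mask outline to plane z"""
    out=[]
    for r in regions_of(n,name):
        if r["conf"]<0.3: continue
        v,u=np.nonzero(r["pixels"]); 
        if len(u)<8: continue
        P=np.array([ray(n,a,b,z)[:2] for a,b in zip(u,v)])
        rect=cv2.minAreaRect(P.astype(np.float32)); C=np.cov(P.T); w,V=np.linalg.eigh(C)
        out.append((round(r["conf"],2),P.mean(0).round(1),np.round(rect[0],1),np.round(rect[1]),round(rect[2],1),"major-axis deg",round(np.degrees(np.arctan2(V[1,1],V[0,1])),1),"len",np.round(np.sqrt(12*w),1),len(u)))
    return out
E
python3 - <<'E'
from h import *
import rig
snap("top","pics/crop.png",5,(205,130,375,290)); camera("scene")
H=dict(tile_blue_a=12,tile_yellow_a=12,tile_red_a=12,chip_blue=11,tray_white=16,tray_green=16,reject_box=50,mat=3,gauge=50,jar=44)
for k,z in H.items():
    for n in("top","scene"):
        for m in meas(n,k,z): print(k,n,*m)
E
```

```text
tile_blue_a top 0.55 [446.6  -8.8] [446.7  -8.8] [59. 41.] 88.6 major-axis deg 88.8 len [44.  61.3] 230
tile_blue_a scene 0.65 [453.7 -12.8] [453.4 -12. ] [67. 53.] 89.4 major-axis deg 91.2 len [51.1 64.2] 247
tile_yellow_a top 0.49 [673.6  -8. ] [673.8  -8.5] [45. 61.] 10.1 major-axis deg 102.6 len [44.8 60.3] 213
tile_yellow_a scene 0.55 [679.7 -11.3] [679.8 -10.3] [49. 70.] 9.4 major-axis deg 96.1 len [47.3 68.9] 308
tile_red_a top 0.74 [770.4 -71.8] [770.1 -69.4] [72. 74.] 88.4 major-axis deg 144.0 len [76.  85.9] 196
tile_red_a top 0.54 [673.6 118.9] [673.9 120.1] [60. 40.] 88.6 major-axis deg 92.0 len [41.8 57.9] 193
tile_red_a scene 0.68 [676.5 117.9] [675.9 118.3] [68. 50.] 86.7 major-axis deg 89.2 len [49.1 66.9] 264
tile_red_a scene 0.62 [ 588.3 -469.1] [ 586.5 -468.2] [46. 96.] 70.4 major-axis deg 162.0 len [42.1 87.5] 570
chip_blue top 0.73 [ 340.7 -126.8] [ 342.9 -122.7] [48. 64.] 7.1 major-axis deg 119.5 len [41.1 63.3] 223
chip_blue top 0.47 [ 449.5 -136.6] [ 452.3 -133.4] [59. 45.] 88.6 major-axis deg 118.6 len [37.2 58.7] 179
chip_blue top 0.46 [ 586.  -141.8] [ 581.
[... 387 characters left out ...]
11
chip_blue scene 0.38 [ 440.1 -301.4] [ 436.9 -299.3] [150. 143.] 0.2 major-axis deg 172.6 len [141.  146.6] 2099
tray_white top 0.67 [597.4 293.4] [597.4 294.3] [139. 141.] 0.3 major-axis deg 93.8 len [137.9 142.6] 1566Traceback (most recent call last):
  File "<stdin>", line 7, in <module>
  File "h.py", line 21, in meas
    P=np.array([ray(n,a,b,z)[:2] for a,b in zip(u,v)])
                ~~~^^^^^^^^^
  File "h.py", line 7, in ray
    m,f,E=K(n); d=np.array([(u-m["cx"])/f,-(v-m["cy"])/f,-1.])
          ~^^^
  File "h.py", line 5, in K
    m=camera_model(n); f=192/np.tan(np.radians(m["fovy"]/2)); return m,f,np.array(m["extrinsics"])
ValueError: time passes only in moves, steps and waits
```

View pics/crop.png

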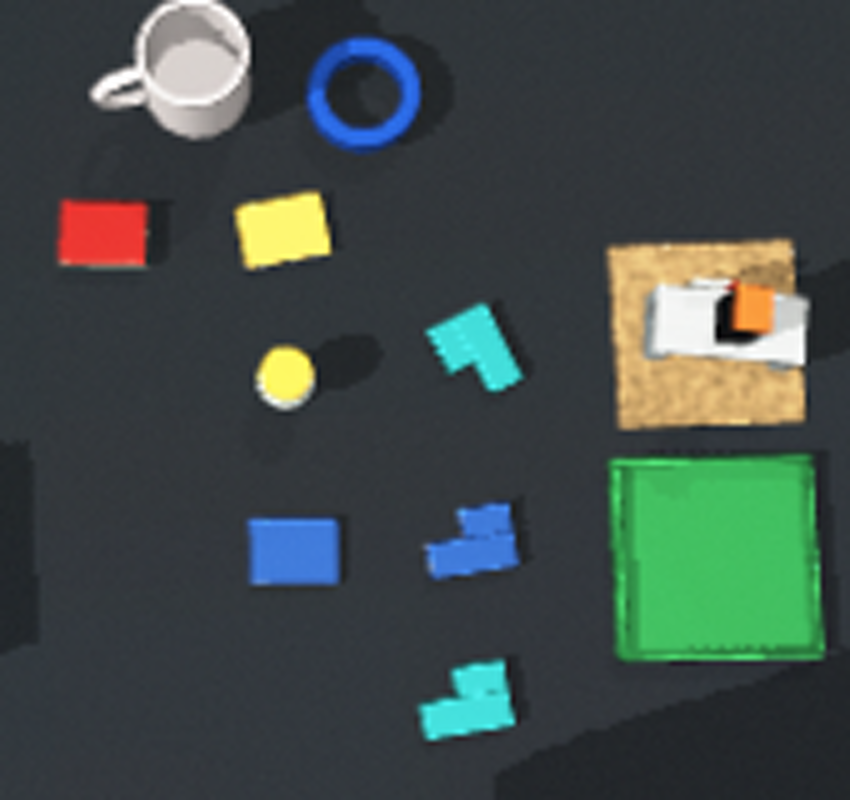

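The crop confirms the choice. The plain rectangles are blue (295,551), yellow (283,231) and red (104,233). The blue chip at (470,540) has its +x,+y corner missing, and the two turquoise chips are not meant.

```bash
sed -i 's/^def K(n):/import functools\n@functools.lru_cache(None)\ndef K(n):/' h.py
python3 - <<'E'
from h import *
a=camera("top"); b=camera("scene")
H=dict(tray_green=16,reject_box=50,mat=3,gauge=50,jar=44,mug=85,tape=24,tray_white=16)
for k,z in H.items():
    for n in("top","scene"):
        if n=="scene" and k in("mug","tape","jar","tray_white"): continue
        for m in meas(n,k,z)[:2]: print(k,n,*m)
# orange cap of the gauge, top face 110 up
for n,im in(("top",a),("scene",b)):
    h=cv2.cvtColor(im,cv2.COLOR_RGB2HSV); 
    m=(h[...,0]>5)&(h[...,0]<16)&(h[...,1]>190)&(h[...,2]>200)
    k,l,s,c=cv2.connectedComponentsWithStats(m.astype(np.uint8))
    for i in range(1,k):
        if s[i,4]>6: print(n,c[i],s[i],ray(n,*c[i],110))
def hue(n,im,lo,hi,near,z):
    h=cv2.cvtColor(im,cv2.COLOR_RGB2HSV); m=(h[...,0]>=lo)&(h[...,0]<=hi)&(h[...,1]>100)
    k,l,s,c=cv2.connectedComponentsWithStats(m.astype(np.uint8)); u=proj(n,(*near,z))
    i=1+np.argmin(np.linalg.norm(c[1:]-u,axis=1)); v,uu=np.nonzero(l==i)
    P=np.array([ray(n,x,y,z)[:2] for x,y in zip(uu,v)]).astype(np.float32); print(n,near,P.mean(0),cv2.minAreaRect(P),s[i,4])
for near,lo,hi in(((446,-9),105,120),((674,-8),22,35),((674,119),0,6),((450,-136),105,120)): hue("top",a,lo,hi,near,12)
s=state(); print(R.from_rotvec(s["tool_rot"]).as_matrix().round(3))
E
```

```text
tray_green top 0.74 [ 434.6 -298.2] [ 435.7 -298.1] [141. 137.] 89.6 major-axis deg 80.6 len [136.6 140.5] 1637
tray_green scene 0.92 [ 443.8 -303.4] [ 442.  -301.4] [150. 144.] 0.4 major-axis deg 175.0 len [141.8 147.8] 2140
reject_box top 0.98 [437.  295.7] [438.1 295. ] [141. 148.] 1.2 major-axis deg 91.9 len [138.  148.8] 1846
reject_box scene 0.75 [456.6 275.7] [454.9 277.3] [169. 181.] 2.0 major-axis deg 120.5 len [155.3 181.3] 1582
reject_box scene 0.68 [ 479.6 -158. ] [ 477.  -159.3] [49. 65.] 47.0 major-axis deg 126.2 len [45.6 57.4] 237
mat top 0.87 [ 591.2 -297.3] [ 594.7 -304.7] [133. 129.] 0.8 major-axis deg -176.3 len [131.8 154.2] 909
mat scene 0.7 [ 617.6 -313.1] [ 595.3 -305.5] [128. 129.] 89.8 major-axis deg 46.9 len [102.1 146. ] 968
gauge top 0.65 [ 592.9 -306.9] [ 594.  -307.1] [110.  56.] 83.8 major-axis deg 85.5 len [ 52.6 107.8] 488
gauge scene 0.82 [ 597.5 -314.7] [ 589.9 -317.7] [114.  97.] 88.4 major-axis deg 104.0 len [ 71.4 111. ] 908
jar top 0.71 [445.6  -8.1] [445.6  -8.4] [64. 47.] 88.6 major-axis deg 83.5 len [47.3 61.8] 268
jar top 0.48 [563.4  -5.9]
[... 720 characters left out ...]
  12  29] [ 596.74112682 -315.83471618  110.        ]
top (446, -9) [448.30466    -7.1929626] ((448.4258728027344, -7.114589691162109), (62.360015869140625, 44.675941467285156), 88.6214828491211) 263
top (674, -8) [674.9233   -6.17515] ((674.8296508789062, -6.1382293701171875), (46.904808044433594, 64.16445922851562), 10.081208229064941) 234
top (674, 119) [675.9069  121.42948] ((675.7886962890625, 121.8505859375), (63.601322174072266, 43.51799011230469), 88.55960083007812) 227
top (450, -136) [ 449.94    -134.34576] ((452.3797912597656, -130.00411987304688), (46.8259162902832, 63.51521301269531), 8.000469207763672) 209
[[ 0.955  0.295 -0.   ]
 [ 0.295 -0.955  0.   ]
 [-0.    -0.    -1.   ]]
```

```bash
cat >> h.py <<'E'
def plan(x,y,yaw,z=None,step=0.8):
    s=state(); p=s["tool_pos"]; M=R.from_rotvec(s["tool_rot"]).as_matrix()
    cur=np.degrees(np.arctan2(M[1,0],M[0,0])); tilt=np.degrees(np.arccos(-M[2,2]))
    d=(yaw-cur+90)%180-90
    print("t",round(s["time_s"],1),"pos",p.round(1),"yaw",round(cur,2),"tilt",round(tilt,2),"w",round(s["gripper_width"],1),"gf",round(s["grasp_force"],1),"ft",s["ft_force"].round(1),"j6",round(s["qpos"][5],2))
    print(" turn: tool-z total %.2f units"%(-d/8))
    a=np.radians(cur+d); D=np.array([x,y])-p[:2]
    tx=D@[np.cos(a),np.sin(a)]/40; ty=D@[np.sin(a),-np.cos(a)]/40; tz=0 if z is None else (p[2]-z)/40
    n=max(1,int(np.ceil(max(abs(tx),abs(ty),abs(tz))/step)))
    print(f" shift after turn total {tx:.3f} {ty:.3f} {tz:.3f}; {n} rows of {tx/n:.3f} {ty/n:.3f} {tz/n:.3f}")
E
python3 -c "
from h import *
plan(593.6,-308,-5,200)"
```

```text
t 1.4 pos [ 162.4 -525.4  231.3] yaw 17.18 tilt 0.0 w 85.4 gf 0.0 ft [ 0.5 -0.6 -0.3] j6 -0.08
 turn: tool-z total 2.77 units
 shift after turn total 10.264 -6.355 0.782; 13 rows of 0.790 -0.489 0.060
```

play_rows --pt "0 0 0.95 0 0 0 1" --pt "0 0 0.95 0 0 0 1" --pt "0 0 0.87 0 0 0 1" --pt "0 0 0 0.85 -0.53 0.06 1" --pt "0 0 0 0.85 -0.53 0.06 1" --pt "0 0 0 0.85 -0.53 0.06 1" --pt "0 0 0 0.85 -0.53 0.06 1" --pt "0 0 0 0.85 -0.53 0.06 1" --pt "0 0 0 0.85 -0.53 0.06 1" --pt "0 0 0 0.85 -0.53 0.06 1"

```text
time_s: 2.4
tool_pos: [413.8, -397.4, 214.5]
tool_rot: [3.138, -0.137, 0.0]
ft_force: [0.5, -0.7, 0.6]
gripper_width: 85.3
grasp_force: 0.0
```

play_rows --pt "0 0 0 0.85 -0.53 0.06 1" --pt "0 0 0 0.85 -0.53 0.06 1" --pt "0 0 0 0.85 -0.53 0.06 1" --pt "0 0 0 0.85 -0.53 0.06 1" --pt "0 0 0 0.85 -0.53 0.06 1" --pt "0 0 0 0 0 0 1" --pt "0 0 0 0 0 0 1" --pt "0 0 0 0 0 0 1"

```text
time_s: 3.2
tool_pos: [590.3, -307.9, 202.5]
tool_rot: [-3.139, 0.137, 0.001]
ft_force: [-0.4, 0.8, -1.9]
gripper_width: 85.4
grasp_force: 0.0
```

```bash
python3 -c "
from h import *
snap('top','pics/g1.png',5,(310,140,400,230))
snap('scene','pics/g2.png',5,(150,220,250,320))
plan(593.6,-308,-5,64)"; python3 -c "
import cv2,numpy as np
a=cv2.imread('pics/g1.png');b=cv2.imread('pics/g2.png')
h=min(a.shape[0],b.shape[0]);cv2.imwrite('pics/g12.png',np.hstack([cv2.resize(a,(400,400)),cv2.resize(b,(400,400))]))"
```

```text
t 3.3 pos [ 590.2 -308.2  202.7] yaw -5.05 tilt 0.01 w 85.3 gf 0.0 ft [ 0.   0.9 -0.4] j6 1.11
 turn: tool-z total -0.01 units
 shift after turn total 0.083 -0.012 3.469; 5 rows of 0.017 -0.002 0.694
```

View pics/g12.png

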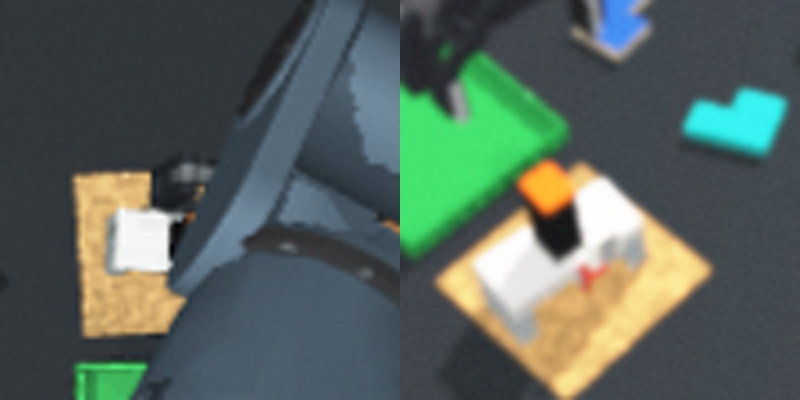

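The gauge stands upright on the mat with its orange cap at scene-crop (547,188), and the fingers hang above it. I'll go down and grip it.

play_rows --pt "0 0 0 0.04 0 0.7 1" --pt "0 0 0 0.04 0 0.7 1" --pt "0 0 0 0 0 0.7 1" --pt "0 0 0 0 0 0.7 1" --pt "0 0 0 0 0 0.67 1" --pt "0 0 0 0 0 0 1" --pt "0 0 0 0 0 0 -1" --pt "0 0 0 0 0 0 -1" --pt "0 0 0 0 0 0 -1" --pt "0 0 0 0 0 0 -1"

```text
time_s: 4.3
tool_pos: [594.6, -308.1, 64.9]
tool_rot: [3.138, -0.137, 0.002]
ft_force: [-0.4, -6.4, 2.5]
gripper_width: 28.1
grasp_force: 3.0
```

play_rows --pt "0 0 0 0 0 0 -1" --pt "0 0 0 0 0 0 -1" --pt "0 0 0 0 0 0 -1" --pt "0 0 0 0 0 0 -1" --pt "0 0 0 0 0 -0.2 -1" --pt "0 0 0 0 0 -0.5 -1" --pt "0 0 0 0 0 -0.5 -1" --pt "0 0 0 0 0 -0.5 -1" --pt "0 0 0 0 0 0 -1"

```text
time_s: 5.2
tool_pos: [595.2, -308.2, 134.5]
tool_rot: [3.137, -0.136, 0.006]
ft_force: [1.2, -0.6, -3.8]
gripper_width: 23.2
grasp_force: 59.3
```

```bash
python3 -c "
from h import *
plan(447.5,-8,0.3,132)
snap('scene','pics/g3.png',5,(130,200,250,310))"
```

```text
t 5.2 pos [ 595.2 -308.2  134.5] yaw -4.98 tilt 0.23 w 23.2 gf 59.3 ft [ 1.2 -0.6 -3.8] j6 1.11
 turn: tool-z total -0.66 units
 shift after turn total -3.654 -7.525 0.062; 10 rows of -0.365 -0.753 0.006
```

View pics/g3.png

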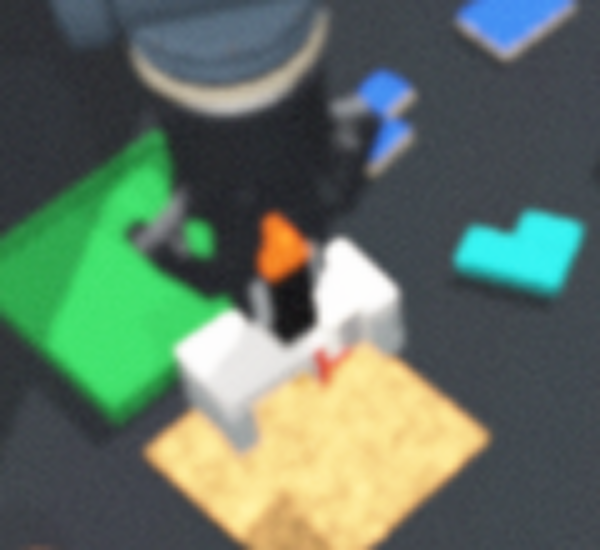

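The gauge is held at its block, cap at (283,245), level and clear of the mat. I'll carry it to the blue tile.

play_rows --pt "0 0 -0.5 0 0 0 -1" --pt "0 0 0 -0.41 -0.85 0 -1" --pt "0 0 0 -0.41 -0.85 0 -1" --pt "0 0 0 -0.41 -0.85 0 -1" --pt "0 0 0 -0.41 -0.85 0 -1" --pt "0 0 0 -0.41 -0.85 0 -1" --pt "0 0 0 -0.41 -0.85 0 -1" --pt "0 0 0 -0.41 -0.85 0 -1" --pt "0 0 0 -0.41 -0.85 0 -1" --pt "0 0 0 -0.41 -0.85 0 -1"

```text
time_s: 6.25
tool_pos: [450.2, 2.0, 130.7]
tool_rot: [-3.141, 0.027, 0.003]
ft_force: [1.3, 0.1, -3.3]
gripper_width: 23.5
grasp_force: 60.0
```

play_rows --pt "0 0 0 0 0 0 -1" --pt "0 0 0 0 0 0 -1" --pt "0 0 0 0 0 0 -1"

```text
time_s: 6.55
tool_pos: [452.0, 0.3, 131.3]
tool_rot: [3.141, -0.028, -0.001]
ft_force: [0.2, -0.6, -3.8]
gripper_width: 23.2
grasp_force: 60.7
```

```bash
python3 -c "
from h import *
camera('scene')
for k in ('tile_blue_a','tile_yellow_a','tile_red_a','chip_blue'): 
  for m in meas('scene',k,12): print(k,*m)
plan(447.5,-8,-1,75)"
```

```text
tile_blue_a 0.73 [451.5 -10.3] [452.2 -10.1] [49. 64.] 3.7 major-axis deg 97.2 len [46.7 61.3] 213
tile_yellow_a 0.68 [679.7 -13.2] [679.5 -13.1] [46. 65.] 11.0 major-axis deg 102.3 len [45.5 63. ] 272
tile_red_a 0.54 [679.1 118.7] [679.4 119. ] [51. 73.] 0.0 major-axis deg 97.5 len [49.9 69.6] 282
chip_blue 0.71 [ 347.8 -130.3] [ 349.8 -125.8] [52. 67.] 7.5 major-axis deg 123.1 len [44.8 66. ] 218
chip_blue 0.66 [ 455.9 -137. ] [ 457.6 -132.8] [42. 62.] 9.2 major-axis deg 119.1 len [37.2 60.8] 189
chip_blue 0.51 [ 591.2 -142.1] [ 587.  -140.8] [63. 48.] 28.8 major-axis deg 53.3 len [40.3 61.5] 238
t 6.8 pos [4.520e+02 2.000e-01 1.315e+02] yaw -1.04 tilt 0.01 w 23.1 gf 60.7 ft [-0.1 -0.4 -2.5] j6 1.49
 turn: tool-z total -0.00 units
 shift after turn total -0.108 0.208 1.414; 2 rows of -0.054 0.104 0.707
```

play_rows --pt "0 0 0 -0.11 0.21 0 -1" --pt "0 0 0 0 0 0.5 -1" --pt "0 0 0 0 0 0.5 -1" --pt "0 0 0 0 0 0.4 -1" --pt "0 0 0 0 0 0.1 -1" --pt "0 0 0 0 0 0.1 -1" --pt "0 0 0 0 0 0 -1" --pt "0 0 0 0 0 0 -1"

```text
time_s: 7.6
tool_pos: [447.6, -7.7, 68.3]
tool_rot: [3.141, -0.027, 0.001]
ft_force: [-1.1, 0.0, -2.5]
gripper_width: 23.1
grasp_force: 60.8
```

```bash
python3 -c "
from h import *
snap('scene','pics/b1.png',5,(180,140,300,250))
plan(447.5,-8,-1,62)"
```

```text
t 7.7 pos [447.7  -7.7  68.3] yaw -0.98 tilt 0.06 w 23.3 gf 60.8 ft [-1.4 -1.5 -2.1] j6 1.47
 turn: tool-z total 0.00 units
 shift after turn total -0.004 0.008 0.158; 1 rows of -0.004 0.008 0.158
```

View pics/b1.png

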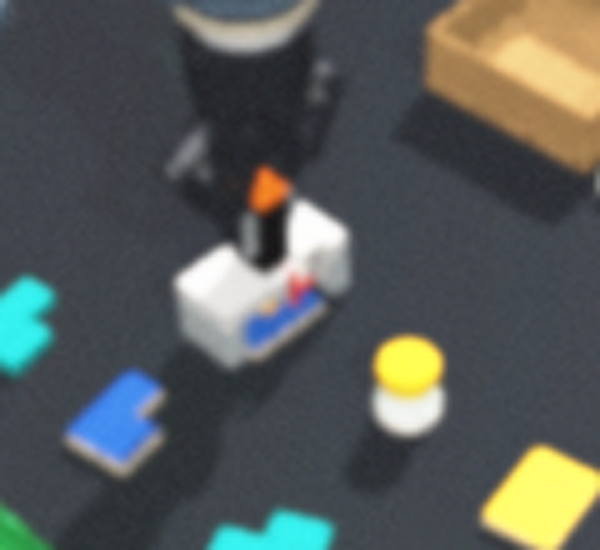

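The gauge is astride the blue tile at crop (270,300), with the tile visible between its legs. I'll lower it the rest of the way slowly.

play_rows --pt "0 0 0 0 0 0.05 -1" --pt "0 0 0 0 0 0.05 -1" --pt "0 0 0 0 0 0.05 -1" --pt "0 0 0 0 0 0 -1" --pt "0 0 0 0 0 0 -1"

```text
time_s: 8.15
tool_pos: [447.7, -7.6, 61.9]
tool_rot: [3.141, -0.027, 0.001]
ft_force: [0.7, -0.1, 2.1]
gripper_width: 23.1
grasp_force: 61.2
```

play_rows --pt "0 0 0 0 0 0.02 -1" --pt "0 0 0 0 0 0 -1" --pt "0 0 0 0 0 0 -1" --pt "0 0 0 0 0 0 -1" --pt "0 0 0 0 0 0 -1" --pt "0 0 0 0 0 0 -1" --pt "0 0 0 0 0 0 -1" --pt "0 0 0 0 0 0 -1"

```text
time_s: 8.95
tool_pos: [447.8, -7.6, 61.8]
tool_rot: [3.141, -0.027, 0.002]
ft_force: [-4.6, -0.3, 18.4]
gripper_width: 23.3
grasp_force: 63.6
```

```bash
python3 -c "
from h import *
snap('scene','pics/b2.png',16,(210,165,260,215))
plan(447.5,-8,-1,62)
m,f,E=K('scene')
for z in (0,5,10,15,20,25,30): print(z,proj('scene',(471,-8,z)))"
```

```text
t 9.0 pos [447.8  -7.6  61.8] yaw -0.98 tilt 0.06 w 23.3 gf 63.6 ft [-4.2 -0.1 18. ] j6 1.47
 turn: tool-z total 0.00 units
 shift after turn total -0.007 0.010 -0.004; 1 rows of -0.007 0.010 -0.004
0 (np.float64(237.39979441543306), np.float64(206.18791386563223))
5 (np.float64(237.34418855318114), np.float64(205.09883665530174))
10 (np.float64(237.28829461593045), np.float64(204.00411730755337))
15 (np.float64(237.2321103592397), np.float64(202.90371186353605))
20 (np.float64(237.17563351529117), np.float64(201.79757590655515))
25 (np.float64(237.11886179258548), np.float64(200.6856645560962))
30 (np.float64(237.06179287563182), np.float64(199.56793246175485))
```

View pics/b2.png

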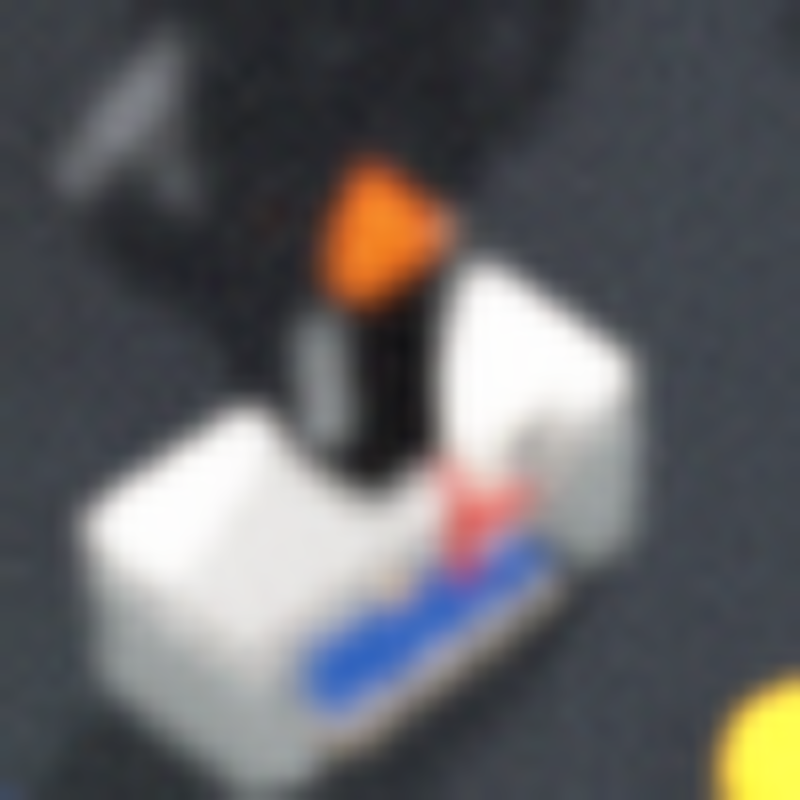

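```bash
cat >> h.py <<'E'
def red(im,p,yaw=0):
    """red pointer centroid minus projection of gauge face point (px); im full scene picture"""
    b=np.array(p)-[0,0,61.8]; a=np.radians(yaw); f=b+[24*np.cos(a),24*np.sin(a),25]
    u=proj("scene",f); I=im.astype(float); w=np.clip(I[...,0]-np.maximum(I[...,1],I[...,2]),0,None)
    h=cv2.cvtColor(im,cv2.COLOR_RGB2HSV)[...,0]; w[(h>6)&(h<170)]=0; w[w<25]=0
    yy,xx=np.mgrid[:384,:512]; w[(abs(xx-u[0])>9)|(abs(yy-u[1])>11)]=0
    return (w*xx).sum()/w.sum()-u[0],(w*yy).sum()/w.sum()-u[1],w.sum(),np.nonzero(w.sum(1))[0][[0,-1]]-u[1]
E
python3 - <<'E'
from h import *
def up(f,s,box):
    b=cv2.cvtColor(cv2.imread(f),cv2.COLOR_BGR2RGB); b=cv2.resize(b,None,fx=1/s,fy=1/s,interpolation=cv2.INTER_AREA)
    im=np.zeros((384,512,3),np.uint8); im[box[1]:box[3],box[0]:box[2]]=b; return im
print("air",red(up("pics/g3.png",5,(130,200,250,310)),(595.2,-308.2,134.5),-5))
print("hover",red(up("pics/b1.png",5,(180,140,300,250)),(447.7,-7.7,68.3),-1))
print("down",red(up("pics/b2.png",16,(210,165,260,215)),(447.8,-7.6,61.8),-1))
print("mat",red(up("pics/g2.png",5,(150,220,250,320)),(594.5,-308.2,64.8),-5))
plan(675,-7.5,11,150)
E
```

```text
air (np.float64(1.2992405868819787), np.float64(-2.6055901748879364), np.float64(1570.0), array([-5.16673667, -0.16673667]))
hover (np.float64(1.9577204336800094), np.float64(-3.1041004310621645), np.float64(1423.0), array([-5.36130352, -0.36130352]))
down (np.float64(2.017271323068286), np.float64(-4.577785150463882), np.float64(1828.0), array([-7.814109, -1.814109]))
mat (np.float64(0.8578750188257516), np.float64(-1.7409146612491782), np.float64(1778.0), array([-4.41414301,  0.58585699]))
t 9.0 pos [447.8  -7.6  61.8] yaw -0.98 tilt 0.06 w 23.3 gf 63.6 ft [-4.2 -0.1 18. ] j6 1.47
 turn: tool-z total -1.50 units
 shift after turn total 5.577 1.081 -2.204; 7 rows of 0.797 0.154 -0.315
```

play_rows --pt "0 0 0 0 0 -0.1 -1" --pt "0 0 0 0 0 -0.3 -1" --pt "0 0 0 0 0 -0.5 -1" --pt "0 0 0 0 0 0 -1" --pt "0 0 0 0 0 0 -1"

```text
time_s: 9.5
tool_pos: [447.3, -7.6, 96.9]
tool_rot: [3.141, -0.027, 0.001]
ft_force: [0.2, 0.3, -4.0]
gripper_width: 23.3
grasp_force: 60.9
```

```bash
cat >> h.py <<'E'
def redn(yaw,n=4):
    p=state()["tool_pos"]; r=[red(camera("scene"),p,yaw)[:2] for _ in range(n)]; print(p.round(1),np.mean(r,0).round(2),np.std(r,0).round(2))
E
python3 - <<'E'
from h import *
redn(-1)
camera("top")
for m in meas("scene","tile_blue_a",12): print(*m)
plan(675,-7.5,11,150)
E
```

```text
[447.3  -7.6  96.9] [ 2.36 -2.12] [0.04 0.07]
0.68 [457.4  -8.3] [460.3  -7.5] [51. 69.] 44.1 major-axis deg 113.7 len [44.4 64.3] 213
t 9.8 pos [447.   -7.5  96.4] yaw -0.98 tilt 0.06 w 23.1 gf 60.9 ft [ 0.   0.6 -3. ] j6 1.47
 turn: tool-z total -1.50 units
 shift after turn total 5.595 1.087 -1.340; 7 rows of 0.799 0.155 -0.191
```

play_rows --pt "0 0 0 0 0 -0.7 -1" --pt "0 0 -0.75 0 0 -0.64 -1" --pt "0 0 -0.75 0 0 0 -1" --pt "0 0 0 0.8 0.155 0 -1" --pt "0 0 0 0.8 0.155 0 -1" --pt "0 0 0 0.8 0.155 0 -1" --pt "0 0 0 0.8 0.155 0 -1" --pt "0 0 0 0.8 0.155 0 -1" --pt "0 0 0 0.8 0.155 0 -1" --pt "0 0 0 0.8 0.155 0 -1"

```text
time_s: 10.8
tool_pos: [676.4, -7.3, 149.6]
tool_rot: [-3.127, -0.302, 0.002]
ft_force: [-0.2, -0.2, -3.4]
gripper_width: 23.5
grasp_force: 60.5
```

play_rows --pt "0 0 0 0 0 0.4 -1" --pt "0 0 0 0 0 0.4 -1" --pt "0 0 0 0 0 0.4 -1" --pt "0 0 0 0 0 0 -1" --pt "0 0 0 0 0 0 -1"

```text
time_s: 11.3
tool_pos: [675.0, -7.4, 102.3]
tool_rot: [-3.127, -0.302, 0.001]
ft_force: [0.3, 0.4, -3.4]
gripper_width: 23.5
grasp_force: 60.4
```

Run:
```python
from h import *
redn(11)
snap("scene","pics/y1.png",5,(230,170,360,280))
for m in meas("scene","tile_yellow_a",12): print(*m)
plan(675,-7.5,11,68)
```

```text
[675.   -7.4 102.3] [ 3.08 -2.66] [0.14 0.12]
0.61 [691.5 -10.4] [690.6 -10.6] [65. 33.] 86.0 major-axis deg 97.5 len [26.6 66.6] 127
t 11.6 pos [675.7  -7.4 103.2] yaw 11.01 tilt 0.06 w 23.2 gf 60.4 ft [-0.6 -0.5 -3.9] j6 1.3
 turn: tool-z total 0.00 units
 shift after turn total -0.018 -0.000 0.879; 2 rows of -0.009 -0.000 0.440
```

View pics/y1.png

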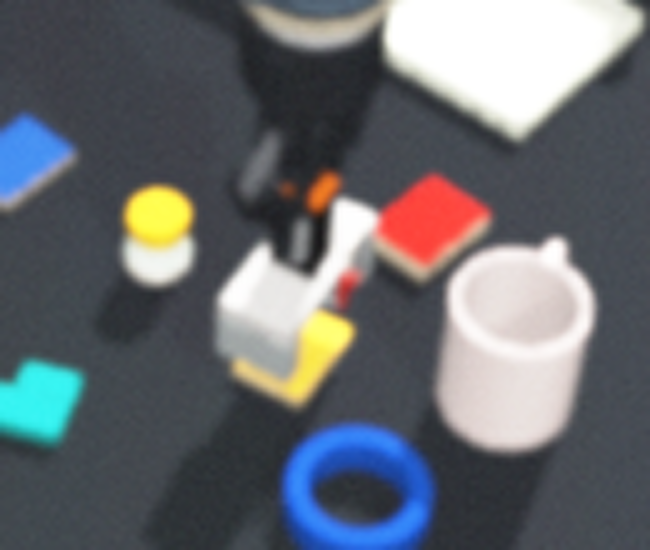

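The gauge hangs over the yellow tile (295,360 in the crop), clear of the jar. The red tile's side band at (425,270) looks thicker than those of blue and yellow. I'll lower the gauge.

play_rows --pt "0 0 0 0 0 0.4 -1" --pt "0 0 0 0 0 0.35 -1" --pt "0 0 0 0 0 0.1 -1" --pt "0 0 0 0 0 0.05 -1" --pt "0 0 0 0 0 0.05 -1" --pt "0 0 0 0 0 0.05 -1" --pt "0 0 0 0 0 0.02 -1" --pt "0 0 0 0 0 0 -1" --pt "0 0 0 0 0 0 -1"

```text
time_s: 12.5
tool_pos: [675.7, -7.4, 62.0]
tool_rot: [3.127, 0.302, 0.001]
ft_force: [-0.3, -0.0, -2.1]
gripper_width: 23.5
grasp_force: 60.8
```

play_rows --pt "0 0 0 0 0 0.01 -1" --pt "0 0 0 0 0 0.01 -1" --pt "0 0 0 0 0 0 -1" --pt "0 0 0 0 0 0 -1" --pt "0 0 0 0 0 0 -1" --pt "0 0 0 0 0 0 -1" --pt "0 0 0 0 0 0 -1" --pt "0 0 0 0 0 0 -1"

```text
time_s: 13.3
tool_pos: [675.9, -7.4, 61.9]
tool_rot: [3.127, 0.302, 0.002]
ft_force: [-2.2, 0.4, 6.2]
gripper_width: 23.4
grasp_force: 62.0
```

Run:
```python
from h import *
redn(11)
plan(675.5,120,0,150)
```

```text
[675.9  -7.4  61.9] [ 3.47 -5.64] [0. 0.]
t 13.5 pos [675.9  -7.4  61.9] yaw 11.02 tilt 0.06 w 23.4 gf 62.0 ft [-1.8 -1.1  6. ] j6 1.3
 turn: tool-z total 1.38 units
 shift after turn total -0.010 -3.185 -2.202; 4 rows of -0.002 -0.796 -0.551
```

play_rows --pt "0 0 0 0 0 -0.3 -1" --pt "0 0 0 0 0 -0.6 -1" --pt "0 0 0 0 0 -0.6 -1" --pt "0 0 0.7 0 0 0 -1" --pt "0 0 0.7 0 0 0 -1" --pt "0 0 0 0 -0.8 0 -1" --pt "0 0 0 0 -0.8 0 -1" --pt "0 0 0 0 -0.8 0 -1" --pt "0 0 0 0 -0.78 0 -1" --pt "0 0 0 0 0 0 -1"

```text
time_s: 14.5
tool_pos: [675.5, 123.6, 121.2]
tool_rot: [-3.141, -0.0, -0.0]
ft_force: [-0.6, 0.4, -3.1]
gripper_width: 23.4
grasp_force: 61.0
```

Run:
```python
from h import *
redn(0,1); a=snap("scene","pics/r1.png",5,(250,150,380,260))
for m in meas("scene","tile_red_a",12): print(*m)
plan(675,120,-0.5,70)
```

```text
[675.5 123.6 121.2] [-2.32  5.75] [0. 0.]
0.77 [680.9 116.8] [677.2 118.8] [70. 48.] 86.7 major-axis deg 83.5 len [41.8 73.6] 213
t 14.7 pos [675.8 119.5 121.1] yaw -0.17 tilt 0.02 w 23.2 gf 61.0 ft [ 0.4  0.2 -3.6] j6 1.68
 turn: tool-z total 0.04 units
 shift after turn total -0.020 -0.013 1.276; 2 rows of -0.010 -0.006 0.638
```

View pics/r1.png

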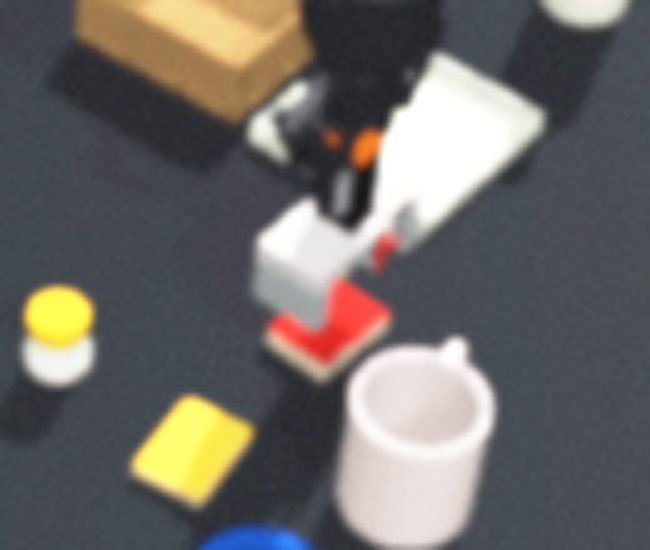

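The red tile lies unmoved under the gauge at (328,330), and its side band is about twice as high as yellow's at (190,455). I'll lower the gauge onto it.

play_rows --pt "0 0 0 0 0 0.6 -1" --pt "0 0 0 0 0 0.6 -1" --pt "0 0 0 0 0 0.1 -1" --pt "0 0 0 0 0 0.05 -1" --pt "0 0 0 0 0 0.05 -1" --pt "0 0 0 0 0 0.05 -1" --pt "0 0 0 0 0 0.03 -1" --pt "0 0 0 0 0 0 -1" --pt "0 0 0 0 0 0 -1"

```text
time_s: 15.55
tool_pos: [676.2, 119.9, 62.1]
tool_rot: [-3.141, 0.005, -0.001]
ft_force: [0.4, -0.6, -1.9]
gripper_width: 23.2
grasp_force: 61.2
```

play_rows --pt "0 0 0 0 0 0.01 -1" --pt "0 0 0 0 0 0.015 -1" --pt "0 0 0 0 0 0 -1" --pt "0 0 0 0 0 0 -1" --pt "0 0 0 0 0 0 -1" --pt "0 0 0 0 0 0 -1" --pt "0 0 0 0 0 0 -1" --pt "0 0 0 0 0 0 -1" --pt "0 0 0 0 0 0 -1"

```text
time_s: 16.45
tool_pos: [676.4, 119.9, 61.9]
tool_rot: [-3.141, 0.005, -0.002]
ft_force: [-1.5, -1.0, 6.5]
gripper_width: 23.5
grasp_force: 62.6
```

```bash
python3 - <<'E'
from h import *
a=camera("scene"); h=cv2.cvtColor(a,cv2.COLOR_RGB2HSV)
# glaze-only centroid per plane z, against top-camera centroid (blue, yellow unobstructed?)
t=camera("top"); ht=cv2.cvtColor(t,cv2.COLOR_RGB2HSV)
def cen(n,h,lo,hi,near,z,S=150):
    m=((h[...,0]>=lo)&(h[...,0]<=hi)&(h[...,1]>S)).astype(np.uint8)
    k,l,s,c=cv2.connectedComponentsWithStats(m); i=1+np.argmin(np.linalg.norm(c[1:]-proj(n,(*near,z)),axis=1)); return c[i],s[i,4]
for nm,near,lo,hi in(("blue",(447,-8),105,120),("yellow",(674,-7),22,35),("chip",(450,-136),105,120)):
    for n,hh in(("scene",h),("top",ht)):
        c,A=cen(n,hh,lo,hi,near,12); print(nm,n,A,[ray(n,*c,z)[:2].round(1) for z in(9,11,15)])
plan(594.8,-308,-2,160)
E
cd pics
python3 - <<'E'
from rig import camera
import cv2
a=camera("scene")
b=cv2.resize(a[175:265,190:320],None,fx=6,fy=6,interpolation=cv2.INTER_CUBIC); cv2.imwrite("t1.png",b[...,::-1])
E
```

```text
blue scene 177 [array([447.9,  -6.3]), array([449.3,  -7.6]), array([452.2, -10.2])]
blue top 236 [array([447.9,  -9.1]), array([447.8,  -9.1]), array([447.7,  -9. ])]
yellow scene 43 [array([666.6,   6.6]), array([667.6,   5.2]), array([669.6,   2.6])]
yellow top 4 [array([698.5, -11.9]), array([698.1, -11.8]), array([697.1, -11.8])]
chip scene 162 [array([ 448.7, -132.1]), array([ 450.1, -133.2]), array([ 453. , -135.3])]
chip top 180 [array([ 449.8, -135.9]), array([ 449.7, -135.7]), array([ 449.6, -135.2])]
t 16.6 pos [676.4 119.9  61.9] yaw -0.18 tilt 0.08 w 23.0 gf 62.6 ft [-1.  -1.3  6.9] j6 1.68
 turn: tool-z total 0.23 units
 shift after turn total -1.665 10.762 -2.452; 14 rows of -0.119 0.769 -0.175
```

View pics/t1.png

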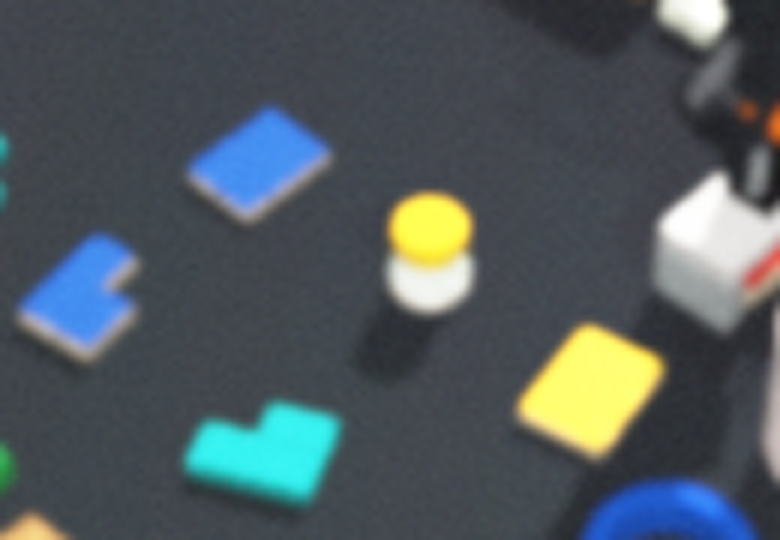

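Blue's side band at (250,200) is no higher than the 11 mm chip's at (60,335), and triangulation puts its top near 9 mm. So blue is 9 mm, yellow 9 mm and red 15 mm. I'll return the gauge to the mat.

play_rows --pt "0 0 0 0 0 -0.3 -1" --pt "0 0 0 0 0 -0.7 -1" --pt "0 0 0 0 0 -0.7 -1" --pt "0 0 0 0 0 -0.7 -1" --pt "0 0 0 -0.16 0.82 0 -1" --pt "0 0 0 -0.16 0.82 0 -1" --pt "0 0 0 -0.16 0.82 0 -1" --pt "0 0 0 -0.16 0.82 0 -1" --pt "0 0 0 -0.16 0.82 0 -1" --pt "0 0 0 -0.16 0.82 0 -1"

```text
time_s: 17.6
tool_pos: [636.2, -77.9, 157.0]
tool_rot: [-3.141, 0.005, 0.001]
ft_force: [-0.0, 0.5, -3.9]
gripper_width: 23.7
grasp_force: 61.0
```

play_rows --pt "0 0 0 -0.16 0.82 0 -1" --pt "0 0 0 -0.16 0.82 0 -1" --pt "0 0 0 -0.16 0.82 0 -1" --pt "0 0 0 -0.16 0.82 0 -1" --pt "0 0 0 -0.16 0.82 0 -1" --pt "0 0 0 -0.16 0.82 0 -1" --pt "0 0 0 -0.1 0.8 0 -1" --pt "0 0 0 0 0 0 -1" --pt "0 0 0 0 0 0 -1" --pt "0 0 0 0 0 0 -1"

```text
time_s: 18.6
tool_pos: [593.8, -304.5, 156.7]
tool_rot: [-3.141, 0.004, 0.001]
ft_force: [-0.2, 0.0, -3.5]
gripper_width: 23.1
grasp_force: 61.2
```

Run:
```python
from h import *
plan(594.7,-306,0,70)
```

```text
t 18.6 pos [ 593.8 -304.5  156.7] yaw -0.15 tilt 0.04 w 23.1 gf 61.2 ft [-0.2  0.  -3.5] j6 1.03
 turn: tool-z total -0.02 units
 shift after turn total 0.023 0.037 2.168; 3 rows of 0.008 0.012 0.723
```

play_rows --pt "0 0 0 0 0 0.7 -1" --pt "0 0 0 0 0 0.7 -1" --pt "0 0 0 0 0 0.6 -1" --pt "0 0 0 0 0 0.15 -1" --pt "0 0 0 0 0 0.07 -1" --pt "0 0 0 0 0 0.04 -1" --pt "0 0 0 0 0 0.02 -1" --pt "0 0 0 0 0 0 -1"

```text
time_s: 19.4
tool_pos: [594.1, -305.7, 66.4]
tool_rot: [3.141, -0.005, 0.002]
ft_force: [-0.9, 0.6, -3.2]
gripper_width: 23.5
grasp_force: 61.0
```

play_rows --pt "0 0 0 0 0 0.03 -1" --pt "0 0 0 0 0 0.02 -1" --pt "0 0 0 0 0 0 -1" --pt "0 0 0 0 0 0 -1"

```text
time_s: 19.8
tool_pos: [594.2, -305.8, 64.9]
tool_rot: [3.141, -0.005, 0.002]
ft_force: [-0.2, 1.8, 7.1]
gripper_width: 23.6
grasp_force: 62.7
```

play_rows --pt "0 0 0 0 0 0 0" --pt "0 0 0 0 0 0 1" --pt "0 0 0 0 0 0 1" --pt "0 0 0 0 0 0 1" --pt "0 0 0 0 0 0 1" --pt "0 0 0 0 0 0 1" --pt "0 0 0 0 0 -0.5 1" --pt "0 0 0 0 0 -0.7 1" --pt "0 0 0 0 0 -0.7 1" --pt "0 0 0 0 0 -0.7 1"

```text
time_s: 20.8
tool_pos: [593.6, -305.4, 168.5]
tool_rot: [-3.142, 0.005, 0.0]
ft_force: [-0.4, -0.7, -0.1]
gripper_width: 85.2
grasp_force: 0.0
```

Run:
```python
from h import *
camera("scene")
for m in meas("scene","gauge",50)[:2]: print(*m)
for k in ('tile_blue_a','tile_yellow_a','tile_red_a','chip_blue'): 
  for m in meas('scene',k,12)[:3]: print(k,*m)
plan(452.0,-131.0,8,80)
a=np.radians(8); c=np.array([452,-131]); print(c+(-10)*np.array([np.cos(a),np.sin(a)]))
```

```text
0.75 [ 597.2 -309.9] [ 590.  -312.5] [114. 100.] 88.6 major-axis deg 104.0 len [ 75.4 110.8] 968
tile_blue_a 0.74 [453.9 -13.7] [453.5 -12.7] [64. 50.] 89.8 major-axis deg 94.5 len [48.7 62.6] 227
tile_yellow_a 0.64 [680.2 -14.4] [680.  -14.1] [49. 69.] 11.0 major-axis deg 106.7 len [46.9 66.1] 298
tile_red_a 0.56 [677.4 117.1] [676.9 117.7] [66. 49.] 87.7 major-axis deg 88.5 len [48.2 64.9] 252
chip_blue 0.71 [ 591.1 -141.3] [ 586.9 -140.3] [64. 52.] 25.6 major-axis deg 56.5 len [42.8 62.5] 263
t 21.1 pos [ 593.2 -305.2  166.2] yaw -0.18 tilt 0.11 w 85.4 gf 0.0 ft [-0.6 -0.2  0.3] j6 1.03
 turn: tool-z total -1.02 units
 shift after turn total -2.890 -4.804 2.156; 7 rows of -0.413 -0.686 0.308
[ 442.09731931 -132.39173101]
```

Run:
```python
from h import *
plan(442.2,-133.3,8,60)
```

```text
t 21.1 pos [ 593.2 -305.2  166.2] yaw -0.18 tilt 0.11 w 85.4 gf 0.0 ft [-0.6 -0.2  0.3] j6 1.03
 turn: tool-z total -1.02 units
 shift after turn total -3.141 -4.781 2.656; 6 rows of -0.524 -0.797 0.443
```

play_rows --pt "0 0 -0.5 0 0 0 1" --pt "0 0 -0.52 0 0 0 1" --pt "0 0 0 -0.52 -0.8 0.1 1" --pt "0 0 0 -0.52 -0.8 0.1 1" --pt "0 0 0 -0.52 -0.8 0.2 1" --pt "0 0 0 -0.52 -0.8 0.4 1" --pt "0 0 0 -0.52 -0.8 0.7 1" --pt "0 0 0 -0.52 -0.78 0.7 1" --pt "0 0 0 0 0 0.46 1" --pt "0 0 0 0 0 0 1"

```text
time_s: 22.1
tool_pos: [441.7, -132.3, 58.8]
tool_rot: [-3.132, -0.22, 0.007]
ft_force: [-0.1, 0.1, 1.0]
gripper_width: 85.3
grasp_force: 0.0
```

play_rows --pt "0 0 0 0 0 0.5 1" --pt "0 0 0 0 0 0.4 1" --pt "0 0 0 0 0 0.3 1" --pt "0 0 0 0 0 0 1"

```text
time_s: 22.5
tool_pos: [443.4, -133.6, 12.2]
tool_rot: [-3.133, -0.218, 0.002]
ft_force: [0.0, 0.3, 0.8]
gripper_width: 85.5
grasp_force: 0.0
```

Run:
```python
from h import *
snap("scene","pics/c1.png",7,(150,160,240,240))
plan(442.2,-133.3,8,3)
```

```text
t 22.6 pos [ 443.7 -133.7   13. ] yaw 7.96 tilt 0.05 w 85.4 gf 0.0 ft [-0.1  0.2  0. ] j6 1.04
 turn: tool-z total -0.01 units
 shift after turn total -0.035 -0.015 0.249; 1 rows of -0.035 -0.015 0.249
```

View pics/c1.png

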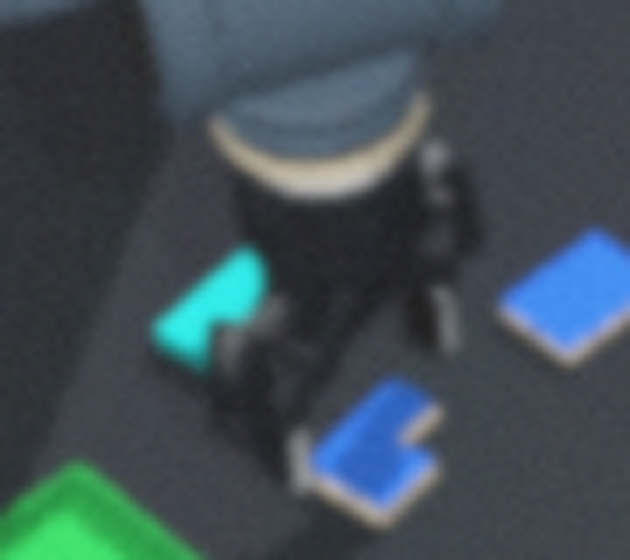

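The chip lies between the open fingers, whose tips are at (300,460) and (445,320), so it is straddled. I'll go down and close.

play_rows --pt "0 0 0 -0.03 0 0.25 1" --pt "0 0 0 0 0 0.1 1" --pt "0 0 0 0 0 0.05 1" --pt "0 0 0 0 0 0 1" --pt "0 0 0 0 0 0 0.4" --pt "0 0 0 0 0 0 0.3" --pt "0 0 0 0 0 0 0" --pt "0 0 0 0 0 0 -1" --pt "0 0 0 0 0 0 -1" --pt "0 0 0 0 0 0 -1"

```text
time_s: 23.55
tool_pos: [442.6, -133.7, -2.3]
tool_rot: [3.134, 0.219, 0.001]
ft_force: [-2.6, 0.6, 9.6]
gripper_width: 58.3
grasp_force: 62.7
```

play_rows --pt "0 0 0 0 0 -0.2 -1" --pt "0 0 0 0 0 -0.7 -1" --pt "0 0 0 0 0 -0.8 -1" --pt "0 0 0 0 0 -0.8 -1" --pt "0 0 0.5 0 0 -0.3 -1" --pt "0 0 0.5 0 0 0 -1" --pt "0 0 0 0 0 0 -1"

```text
time_s: 24.25
tool_pos: [442.6, -133.7, 109.9]
tool_rot: [3.141, -0.002, 0.002]
ft_force: [0.7, 0.0, -0.6]
gripper_width: 58.1
grasp_force: 65.0
```

Run:
```python
from h import *
plan(430,295,0,110)
```

```text
t 24.2 pos [ 442.6 -133.7  109.9] yaw -0.08 tilt 0.08 w 58.1 gf 65.0 ft [ 0.7  0.  -0.6] j6 1.18
 turn: tool-z total -0.01 units
 shift after turn total -0.315 -10.717 -0.002; 14 rows of -0.022 -0.765 -0.000
```

play_rows --pt "0 0 0 -0.02 -0.8 0 -1" --pt "0 0 0 -0.02 -0.8 0 -1" --pt "0 0 0 -0.02 -0.8 0 -1" --pt "0 0 0 -0.02 -0.8 0 -1" --pt "0 0 0 -0.02 -0.8 0 -1" --pt "0 0 0 -0.02 -0.8 0 -1" --pt "0 0 0 -0.02 -0.8 0 -1" --pt "0 0 0 -0.02 -0.8 0 -1" --pt "0 0 0 -0.02 -0.8 0 -1" --pt "0 0 0 -0.02 -0.8 0 -1"

```text
time_s: 25.25
tool_pos: [434.1, 187.7, 109.0]
tool_rot: [3.141, 0.003, -0.001]
ft_force: [1.2, -0.4, -0.2]
gripper_width: 57.9
grasp_force: 65.0
```

play_rows --pt "0 0 0 -0.02 -0.8 0 -1" --pt "0 0 0 -0.02 -0.8 0 -1" --pt "0 0 0 0 -0.8 0 -1" --pt "0 0 0 0 -0.3 0 -1" --pt "0 0 0 0 0 0 -1" --pt "0 0 0 0 0 0 -1"

```text
time_s: 25.85
tool_pos: [432.7, 293.5, 108.8]
tool_rot: [3.141, 0.001, -0.001]
ft_force: [-0.4, -0.0, -0.4]
gripper_width: 58.3
grasp_force: 65.0
```

Run:
```python
from h import *
snap("scene","pics/c2.png",6,(220,80,350,180))
plan(430,295,0,20)
```

```text
t 25.9 pos [432.8 293.3 108.9] yaw -0.02 tilt 0.05 w 58.3 gf 65.0 ft [-0.1  0.1 -0.8] j6 2.08
 turn: tool-z total -0.00 units
 shift after turn total -0.071 -0.044 2.222; 3 rows of -0.024 -0.015 0.741
```

View pics/c2.png

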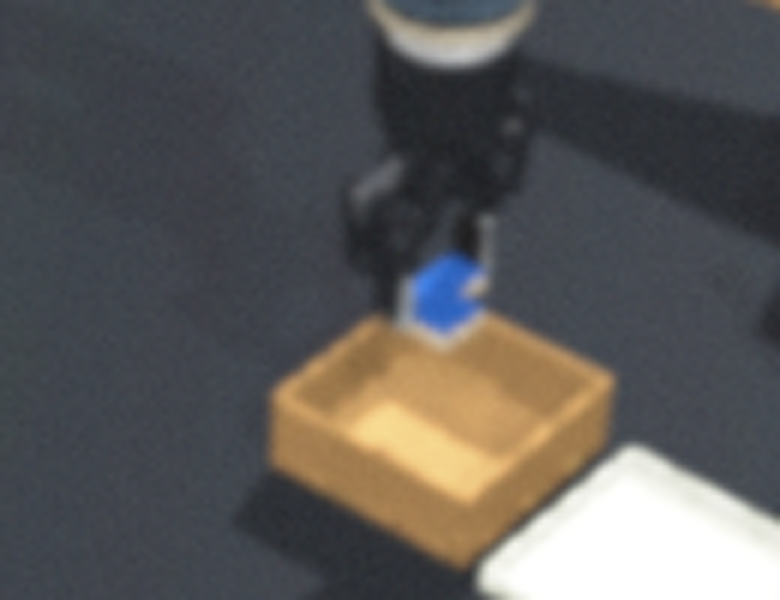

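The chip is held flat above the box. I'll lower and release it.

play_rows --pt "0 0 0 -0.05 -0.04 0.7 -1" --pt "0 0 0 0 0 0.7 -1" --pt "0 0 0 0 0 0.6 -1" --pt "0 0 0 0 0 0.35 -1" --pt "0 0 0 0 0 0 -1" --pt "0 0 0 0 0 0 0.6" --pt "0 0 0 0 0 0 0.8" --pt "0 0 0 0 0 0 0.8" --pt "0 0 0 0 0 0 0.8"

```text
time_s: 26.8
tool_pos: [431.3, 296.2, 15.8]
tool_rot: [-3.141, 0.0, -0.002]
ft_force: [0.6, -1.0, -0.6]
gripper_width: 77.1
grasp_force: 0.0
```

play_rows --pt "0 0 0 0 0 -0.5 0.8" --pt "0 0 0 0 0 -0.8 0.8" --pt "0 0 0 0 0 -0.8 1" --pt "0 0 0 0 0 0 1" --pt "0 0 0 0 0 0 1"

```text
time_s: 27.3
tool_pos: [431.1, 296.1, 99.6]
tool_rot: [-3.141, 0.0, -0.002]
ft_force: [0.0, -0.2, -1.3]
gripper_width: 85.4
grasp_force: 0.0
```

Run:
```python
from h import *
camera("scene");camera("top")
for m in meas("scene","chip_blue",15)[:4]: print(*m)
for n in ("scene","top"):
  for k in ('tile_blue_a','tile_yellow_a','tile_red_a'): 
    for m in meas(n,k,12)[:2]: print(n,k,*m)
plan(447.5,-8,-1,60)
```

```text
0.78 [ 592.  -146.1] [ 587.5 -144.6] [61. 48.] 27.9 major-axis deg 50.1 len [41.2 61. ] 241
0.67 [441.1 294.5] [437.8 294.2] [42. 71.] 39.2 major-axis deg 121.6 len [39.8 63.3] 134
0.46 [ 348.1 -129.3] [ 349.8 -126.1] [48. 66.] 12.0 major-axis deg 121.5 len [41.  64.2] 197
scene tile_blue_a 0.57 [453.8 -13.6] [453.6 -13.2] [53. 68.] 1.3 major-axis deg 101.5 len [51.8 66.5] 255
scene tile_yellow_a 0.8 [678.9 -11.8] [678.5 -12. ] [49. 67.] 9.4 major-axis deg 103.1 len [47.  65.5] 292
scene tile_red_a 0.81 [677.7 118.8] [677.6 119.1] [68. 50.] 87.7 major-axis deg 89.4 len [49.6 67.3] 269
top tile_blue_a 0.74 [445.5 -10. ] [446.7  -8.8] [66. 48.] 88.6 major-axis deg 98.5 len [47.5 65.5] 268
top tile_yellow_a 0.53 [672.1  -8. ] [672.  -8.] [47. 61.] 8.2 major-axis deg 97.3 len [45.9 59.6] 217
top tile_red_a 0.75 [672.9 118.6] [673.4 119.1] [62. 45.] 82.7 major-axis deg 82.2 len [44.5 60.7] 212
t 27.8 pos [430.9 295.9  98.7] yaw -0.02 tilt 0.04 w 85.3 gf 0.0 ft [ 0.4  0.8 -0.1] j6 2.08
 turn: tool-z total 0.12 units
 shift after turn total 0.548 7.589 0.968; 10 rows of 0.055 0.759 0.097
```

play_rows --pt "0 0 0.12 0 0 0 1" --pt "0 0 0 0.06 0.84 0 1" --pt "0 0 0 0.06 0.84 0 1" --pt "0 0 0 0.06 0.84 0 1" --pt "0 0 0 0.06 0.84 0 1" --pt "0 0 0 0.06 0.84 0.1 1" --pt "0 0 0 0.06 0.84 0.3 1" --pt "0 0 0 0.06 0.84 0.3 1" --pt "0 0 0 0.06 0.84 0.3 1" --pt "0 0 0 0.06 0.87 0 1"

```text
time_s: 28.75
tool_pos: [446.6, -9.2, 58.0]
tool_rot: [-3.141, 0.028, 0.003]
ft_force: [0.1, 0.1, -0.1]
gripper_width: 85.5
grasp_force: 0.0
```

play_rows --pt "0 0 0 0 0 0 1" --pt "0 0 0 0 0 0.3 1" --pt "0 0 0 0 0 0.3 1" --pt "0 0 0 0 0 0 1"

```text
time_s: 29.15
tool_pos: [446.2, -7.0, 33.3]
tool_rot: [-3.141, 0.025, 0.005]
ft_force: [0.7, -1.0, -1.1]
gripper_width: 85.3
grasp_force: 0.0
```

Run:
```python
from h import *
plan(447.5,-8,-1,-2)
```

```text
t 29.1 pos [446.2  -7.   33.3] yaw -0.92 tilt 0.17 w 85.3 gf 0.0 ft [ 0.7 -1.  -1.1] j6 1.47
 turn: tool-z total 0.01 units
 shift after turn total 0.032 0.025 0.883; 2 rows of 0.016 0.012 0.442
```

play_rows --pt "0 0 0 0.03 0.02 0.4 1" --pt "0 0 0 0 0 0.35 1" --pt "0 0 0 0 0 0.12 1" --pt "0 0 0 0 0 0 1" --pt "0 0 0 0 0 0 0.4" --pt "0 0 0 0 0 0 0.3" --pt "0 0 0 0 0 0 0" --pt "0 0 0 0 0 0 -1" --pt "0 0 0 0 0 0 -1" --pt "0 0 0 0 0 0 -1"

```text
time_s: 30.15
tool_pos: [449.0, -8.7, 1.5]
tool_rot: [3.141, -0.027, 0.002]
ft_force: [-3.8, 1.5, 15.4]
gripper_width: 57.0
grasp_force: 60.5
```

play_rows --pt "0 0 0 0 0 -0.2 -1" --pt "0 0 0 0 0 -0.7 -1" --pt "0 0 0 0 0 -0.8 -1" --pt "0 0 0 0 0 -0.8 -1" --pt "0 0 -0.12 0 0 -0.3 -1" --pt "0 0 0 0 0 0 -1"

```text
time_s: 30.75
tool_pos: [449.4, -8.9, 113.8]
tool_rot: [3.141, 0.001, 0.005]
ft_force: [0.1, 0.7, -0.8]
gripper_width: 57.0
grasp_force: 64.0
```

Run:
```python
from h import *
plan(567,294.5,0,110)
```

```text
t 30.8 pos [449.4  -8.9 113.8] yaw 0.02 tilt 0.2 w 57.0 gf 64.0 ft [ 0.1  0.7 -0.8] j6 1.45
 turn: tool-z total 0.00 units
 shift after turn total 2.940 -7.584 0.094; 10 rows of 0.294 -0.758 0.009
```

play_rows --pt "0 0 0 0.3 -0.76 0 -1" --pt "0 0 0 0.3 -0.76 0 -1" --pt "0 0 0 0.3 -0.76 0 -1" --pt "0 0 0 0.3 -0.76 0 -1" --pt "0 0 0 0.3 -0.76 0 -1" --pt "0 0 0 0.3 -0.76 0 -1" --pt "0 0 0 0.3 -0.76 0 -1" --pt "0 0 0 0.3 -0.76 0 -1" --pt "0 0 0 0.3 -0.76 0 -1" --pt "0 0 0 0.3 -0.76 0 -1"

```text
time_s: 31.75
tool_pos: [568.3, 296.2, 110.0]
tool_rot: [3.14, -0.001, -0.004]
ft_force: [0.5, 0.2, 0.1]
gripper_width: 57.0
grasp_force: 64.0
```

play_rows --pt "0 0 0 0 0 0 -1" --pt "0 0 0 0 0 0 -1" --pt "0 0 0 0 0 0 -1"

```text
time_s: 32.05
tool_pos: [568.0, 294.2, 111.0]
tool_rot: [3.141, -0.001, -0.003]
ft_force: [0.2, 0.3, 0.1]
gripper_width: 57.1
grasp_force: 64.0
```

Run:
```python
from h import *
plan(568,294.5,0,20)
```

```text
t 32.0 pos [568.  294.2 111. ] yaw -0.05 tilt 0.12 w 57.1 gf 64.0 ft [0.2 0.3 0.1] j6 1.98
 turn: tool-z total -0.01 units
 shift after turn total -0.001 -0.006 2.276; 3 rows of -0.000 -0.002 0.759
```

play_rows --pt "0 0 0 0 0 0.75 -1" --pt "0 0 0 0 0 0.75 -1" --pt "0 0 0 0 0 0.75 -1" --pt "0 0 0 0 0 0.25 -1" --pt "0 0 0 0 0 0.08 -1" --pt "0 0 0 0 0 0 -1" --pt "0 0 0 0 0 0 0.5" --pt "0 0 0 0 0 0 0.7" --pt "0 0 0 0 0 0 0.7" --pt "0 0 0 0 0 0 0.7"

```text
time_s: 33.05
tool_pos: [568.9, 295.3, 9.6]
tool_rot: [-3.141, 0.001, -0.001]
ft_force: [-0.5, -0.2, -0.1]
gripper_width: 72.5
grasp_force: 0.0
```

play_rows --pt "0 0 0 0 0 -0.3 0.7" --pt "0 0 0 0 0 -0.7 0.7" --pt "0 0 0 0 0 -0.8 0.7" --pt "0 0 -0.7 0 0 -0.7 1" --pt "0 0 -0.7 0 0 0 1" --pt "0 0 0 0 0 0 1"

```text
time_s: 33.65
tool_pos: [569.1, 295.4, 110.8]
tool_rot: [-3.126, -0.308, -0.003]
ft_force: [-0.2, -0.1, -0.6]
gripper_width: 85.5
grasp_force: 0.0
```

Run:
```python
from h import *
camera("scene");camera("top")
for n in ("scene","top"):
  for k in ('tile_blue_a','tile_yellow_a','tile_red_a','chip_blue'): 
    for m in meas(n,k,12)[:3]: print(n,k,*m)
plan(675,-7.5,10.5,100)
```

```text
scene tile_blue_a 0.65 [570.4 291.3] [570.5 292.4] [68. 48.] 89.9 major-axis deg 94.3 len [47.2 66.4] 189
scene tile_yellow_a 0.82 [679.  -11.1] [678.2 -10.6] [48. 67.] 9.7 major-axis deg 100.9 len [47.6 66.5] 297
scene tile_red_a 0.57 [678.7 116.6] [678.7 117.6] [72. 55.] 86.0 major-axis deg 96.0 len [52.5 70.4] 301
scene chip_blue 0.64 [ 591.7 -143.4] [ 586.9 -141.7] [64. 52.] 26.9 major-axis deg 55.6 len [43.1 64.5] 262
scene chip_blue 0.5 [ 347.9 -131.1] [ 349.5 -126.9] [51. 64.] 9.7 major-axis deg 121.6 len [43.9 61.5] 199
top tile_blue_a 0.5 [565.3 278.5] [565.1 279.3] [36. 25.] 0.4 major-axis deg -166.7 len [24.  34.3] 68
top tile_yellow_a 0.72 [673.   -6.9] [672.8  -7.2] [44. 59.] 10.1 major-axis deg 104.7 len [43.4 57.9] 198
top tile_red_a 0.67 [672.6 119.3] [672.1 120.2] [61. 43.] 88.6 major-axis deg 86.5 len [43.1 60.1] 204
top chip_blue 0.77 [ 341.8 -127.9] [ 344.  -123.1] [45. 59.] 7.9 major-axis deg 123.8 len [38.7 57.5] 184
top chip_blue 0.7 [ 585.9 -140.6] [ 581.  -139.6] [60. 43.] 26.1 major-axis deg 47.1 len [37.1 58.7] 166
top chip_blue 0.6 [605.4 256.2] [597.4 267.1] [140.  89.] 2.2 major-axis deg -165.7 len [ 72.7 158.3] 618
t 34.1 pos [568.6 295.1 108.9] yaw 11.15 tilt 0.02 w 85.4 gf 0.0 ft [-0.1  0.1 -0.2] j6 1.78
 turn: tool-z total 0.08 units
 shift after turn total 1.236 7.924 0.221; 10 rows of 0.124 0.792 0.022
```

Blue is in the white tray. Now yellow.

play_rows --pt "0 0 0.05 0.125 0.79 0 1" --pt "0 0 0 0.125 0.79 0 1" --pt "0 0 0 0.125 0.79 0 1" --pt "0 0 0 0.125 0.79 0 1" --pt "0 0 0 0.125 0.79 0 1" --pt "0 0 0 0.125 0.79 0 1" --pt "0 0 0 0.125 0.79 0 1" --pt "0 0 0 0.125 0.79 0 1" --pt "0 0 0 0.125 0.79 0 1" --pt "0 0 0 0.125 0.79 0 1"

```text
time_s: 35.15
tool_pos: [677.4, -7.1, 109.0]
tool_rot: [-3.128, -0.294, 0.0]
ft_force: [-0.2, 0.0, -0.6]
gripper_width: 85.4
grasp_force: 0.0
```

play_rows --pt "0 0 0 0 0 0.2 1" --pt "0 0 0 0 0 0.6 1" --pt "0 0 0 0 0 0.6 1" --pt "0 0 0 0 0 0.4 1" --pt "0 0 0 0 0 0 1" --pt "0 0 0 0 0 0 1"

```text
time_s: 35.75
tool_pos: [677.3, -5.5, 37.5]
tool_rot: [3.128, 0.295, 0.0]
ft_force: [0.7, 0.1, -0.3]
gripper_width: 85.5
grasp_force: 0.0
```

Run:
```python
from h import *
plan(675,-7.5,10.5,0)
```

```text
t 35.8 pos [677.3  -5.5  37.5] yaw 10.79 tilt 0.02 w 85.5 gf 0.0 ft [ 0.7  0.1 -0.3] j6 1.31
 turn: tool-z total 0.04 units
 shift after turn total -0.067 0.039 0.938; 2 rows of -0.033 0.019 0.469
```

play_rows --pt "0 0 0.02 -0.06 0.04 0.4 1" --pt "0 0 0 0 0 0.35 1" --pt "0 0 0 0 0 0.18 1" --pt "0 0 0 0 0 0 1" --pt "0 0 0 0 0 0 0.4" --pt "0 0 0 0 0 0 0.3" --pt "0 0 0 0 0 0 0" --pt "0 0 0 0 0 0 -1" --pt "0 0 0 0 0 0 -1" --pt "0 0 0 0 0 0 -1"

```text
time_s: 36.75
tool_pos: [675.8, -7.9, 1.0]
tool_rot: [3.128, 0.291, 0.003]
ft_force: [-0.5, -0.5, 6.1]
gripper_width: 57.4
grasp_force: 63.6
```

play_rows --pt "0 0 0 0 0 -0.2 -1" --pt "0 0 0 0 0 -0.7 -1" --pt "0 0 0 0 0 -0.8 -1" --pt "0 0 0 0 0 -0.8 -1" --pt "0 0 0.65 0 0 -0.4 -1" --pt "0 0 0.65 0 0 0 -1" --pt "0 0 0 0 0 0 -1"

```text
time_s: 37.45
tool_pos: [675.2, -7.8, 116.9]
tool_rot: [3.142, 0.004, 0.002]
ft_force: [-0.3, -0.2, -0.9]
gripper_width: 57.1
grasp_force: 63.9
```

Run:
```python
from h import *
plan(625,294.5,0,110)
```

```text
t 37.5 pos [675.2  -7.8 116.9] yaw 0.14 tilt 0.07 w 57.1 gf 63.9 ft [-0.3 -0.2 -0.9] j6 1.49
 turn: tool-z total 0.02 units
 shift after turn total -1.254 -7.558 0.173; 10 rows of -0.125 -0.756 0.017
```

play_rows --pt "0 0 0 -0.125 -0.76 0 -1" --pt "0 0 0 -0.125 -0.76 0 -1" --pt "0 0 0 -0.125 -0.76 0 -1" --pt "0 0 0 -0.125 -0.76 0 -1" --pt "0 0 0 -0.125 -0.76 0 -1" --pt "0 0 0 -0.125 -0.76 0 -1" --pt "0 0 0 -0.125 -0.76 0 -1" --pt "0 0 0 -0.125 -0.76 0 -1" --pt "0 0 0 -0.125 -0.76 0 -1" --pt "0 0 0 -0.125 -0.76 0 -1"

```text
time_s: 38.45
tool_pos: [623.2, 297.1, 115.5]
tool_rot: [3.141, 0.011, -0.001]
ft_force: [0.7, -0.4, -0.7]
gripper_width: 57.5
grasp_force: 64.0
```

play_rows --pt "0 0 0 0 0 0.3 -1" --pt "0 0 0 0 0 0.6 -1" --pt "0 0 0 0 0 0.6 -1" --pt "0 0 0 0 0 0.4 -1" --pt "0 0 0 0 0 0 -1"

```text
time_s: 38.95
tool_pos: [622.5, 294.9, 37.0]
tool_rot: [3.14, 0.007, -0.007]
ft_force: [0.1, -0.3, -1.4]
gripper_width: 56.9
grasp_force: 64.0
```

Run:
```python
from h import *
plan(625,294.5,0,8)
```

```text
t 39.0 pos [622.5 294.9  37. ] yaw 0.26 tilt 0.27 w 56.9 gf 64.0 ft [ 0.1 -0.3 -1.4] j6 1.94
 turn: tool-z total 0.03 units
 shift after turn total 0.062 0.009 0.726; 1 rows of 0.062 0.009 0.726
```

play_rows --pt "0 0 0 0.06 0 0.4 -1" --pt "0 0 0 0 0 0.25 -1" --pt "0 0 0 0 0 0.06 -1" --pt "0 0 0 0 0 0 -1" --pt "0 0 0 0 0 0 0.5" --pt "0 0 0 0 0 0 0.7" --pt "0 0 0 0 0 0 0.7" --pt "0 0 0 0 0 0 0.7"

```text
time_s: 39.75
tool_pos: [626.4, 296.0, 11.8]
tool_rot: [-3.141, -0.006, -0.001]
ft_force: [0.8, -0.1, 0.9]
gripper_width: 73.0
grasp_force: 0.0
```

play_rows --pt "0 0 0 0 0 -0.3 0.7" --pt "0 0 0 0 0 -0.7 0.7" --pt "0 0 0 0 0 -0.8 0.7" --pt "0 0 0 0 0 -0.7 1" --pt "0 0 0 0 0 0 1" --pt "0 0 0 0 0 0 1"

```text
time_s: 40.35
tool_pos: [626.5, 296.1, 112.6]
tool_rot: [-3.141, -0.006, -0.002]
ft_force: [0.4, 0.0, -0.8]
gripper_width: 85.3
grasp_force: 0.0
```

Run:
```python
from h import *
camera("scene");camera("top")
for n in ("scene","top"):
  for k in ('tile_blue_a','tile_yellow_a','tile_red_a'): 
    for m in meas(n,k,12)[:3]: print(n,k,*m)
plan(675,120,-0.5,50)
```

```text
scene tile_blue_a 0.48 [561.7   2.3] [561.8   2.7] [37. 69.] 42.6 major-axis deg 130.5 len [35.2 65.6] 193
scene tile_blue_a 0.46 [558.7 283.7] [557.9 284.8] [51. 70.] 4.7 major-axis deg 94.8 len [49.2 67.5] 202
scene tile_yellow_a 0.46 [628.1 294.3] [628.3 294.3] [67. 48.] 88.8 major-axis deg 92.0 len [46.2 64.9] 192
scene tile_red_a 0.72 [677.4 119.3] [676.7 119.9] [73. 53.] 86.6 major-axis deg 92.9 len [51.5 71.3] 297
top tile_yellow_a 0.63 [619.4 276.7] [620.1 278. ] [33. 21.] 0.4 major-axis deg -162.9 len [20.5 33.6] 54
top tile_red_a 0.8 [674.2 119.8] [674.5 119.7] [62. 45.] 83.7 major-axis deg 84.7 len [45.3 62.2] 220
t 40.8 pos [626.1 295.9 111. ] yaw 0.22 tilt 0.05 w 85.6 gf 0.0 ft [ 0.2  0.3 -0.1] j6 1.94
 turn: tool-z total 0.09 units
 shift after turn total 1.260 4.387 1.524; 6 rows of 0.210 0.731 0.254
```

Blue may have shifted about 13 mm in the tray, so I'll check it after moving away to red.

play_rows --pt "0 0 0.09 0 0 0 1" --pt "0 0 0 0.21 0.74 0 1" --pt "0 0 0 0.21 0.74 0 1" --pt "0 0 0 0.21 0.74 0 1" --pt "0 0 0 0.21 0.74 0 1" --pt "0 0 0 0.21 0.73 0 1" --pt "0 0 0 0.21 0.73 0.4 1" --pt "0 0 0 0 0 0.6 1" --pt "0 0 0 0 0 0.6 1" --pt "0 0 0 0 0 0 1"

```text
time_s: 41.75
tool_pos: [673.2, 118.2, 44.2]
tool_rot: [3.141, -0.015, -0.009]
ft_force: [-0.8, 0.7, 0.4]
gripper_width: 85.3
grasp_force: 0.0
```

Run:
```python
from h import *
snap("scene","pics/w1.png",6,(240,110,370,210)); camera("top")
for n in ("scene","top"):
  for k in ('tile_blue_a','tile_yellow_a','tile_red_a','tray_white'): 
    for m in meas(n,k,14)[:3]: print(n,k,*m)
plan(675,120,-0.5,0)
```

```text
scene tile_yellow_a 0.59 [638.9 297. ] [641.9 295.3] [26. 62.] 22.4 major-axis deg 107.7 len [23.5 58.6] 81
scene tile_red_a 0.54 [679.1 114. ] [677.9 115. ] [68. 49.] 89.7 major-axis deg 89.9 len [47.4 66.2] 254
scene tray_white 0.87 [635.2 304.9] [602.  292.2] [140. 147.] 0.3 major-axis deg 81.9 len [128.5 170.5] 350
top tile_blue_a 0.46 [556.7 288.9] [556.3 286.3] [60. 46.] 88.6 major-axis deg 96.5 len [45.9 57.8] 215
top tile_yellow_a 0.76 [625.8 295.5] [625.7 295.4] [58. 43.] 88.6 major-axis deg 88.0 len [45.5 58.7] 215
top tray_white 0.84 [603.6 312.2] [597.9 303.1] [128. 142.] 88.6 major-axis deg 142.4 len [116.4 151.6] 965
top tray_white 0.6 [ 587.3 -297. ] [ 591.8 -302.4] [129. 129.] 0.8 major-axis deg -169.4 len [133.4 154.4] 862
t 42.2 pos [675.3 118.8  48.1] yaw -0.5 tilt 0.04 w 85.5 gf 0.0 ft [-0.9  0.  -0.8] j6 1.69
 turn: tool-z total -0.00 units
 shift after turn total -0.009 -0.029 1.201; 2 rows of -0.004 -0.015 0.601
```

View pics/w1.png

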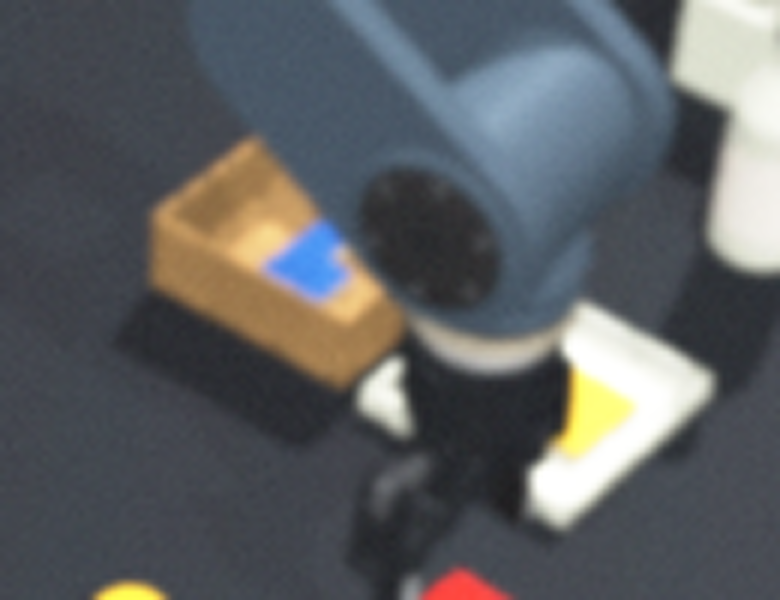

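The chip is in the box at (310,260) and yellow is in the tray at (600,410). From the top, blue lies flat at (556,288), inside the tray. Now I'll take red.

play_rows --pt "0 0 0 0 -0.02 0.5 1" --pt "0 0 0 0 0 0.4 1" --pt "0 0 0 0 0 0.2 1" --pt "0 0 0 0 0 0 1" --pt "0 0 0 0 0 0 0.4" --pt "0 0 0 0 0 0 0.3" --pt "0 0 0 0 0 0 0" --pt "0 0 0 0 0 0 -1" --pt "0 0 0 0 0 0 -1" --pt "0 0 0 0 0 0 -1"

```text
time_s: 43.25
tool_pos: [676.0, 119.6, 4.9]
tool_rot: [-3.141, 0.014, -0.003]
ft_force: [-0.9, -0.7, 6.5]
gripper_width: 58.2
grasp_force: 64.6
```

play_rows --pt "0 0 0 0 0 -0.2 -1" --pt "0 0 0 0 0 -0.7 -1" --pt "0 0 0 0 0 -0.8 -1" --pt "0 0 0 0 0 -0.8 -1" --pt "0 0 0 0 0 -0.5 -1" --pt "0 0 0 0 0 0 -1"

```text
time_s: 43.85
tool_pos: [676.6, 119.7, 127.3]
tool_rot: [-3.141, 0.014, -0.009]
ft_force: [-0.1, 0.7, 0.0]
gripper_width: 57.6
grasp_force: 64.3
```

Run:
```python
from h import *
plan(436.5,-298.5,-0.5,120)
```

```text
t 43.9 pos [676.6 119.7 127.3] yaw -0.5 tilt 0.32 w 57.6 gf 64.3 ft [-0.1  0.7  0. ] j6 1.69
 turn: tool-z total 0.00 units
 shift after turn total -5.911 10.508 0.181; 14 rows of -0.422 0.751 0.013
```

play_rows --pt "0 0 0 -0.42 0.75 0 -1" --pt "0 0 0 -0.42 0.75 0 -1" --pt "0 0 0 -0.42 0.75 0 -1" --pt "0 0 0 -0.42 0.75 0 -1" --pt "0 0 0 -0.42 0.75 0 -1" --pt "0 0 0 -0.42 0.75 0 -1" --pt "0 0 0 -0.42 0.75 0 -1" --pt "0 0 0 -0.42 0.75 0 -1" --pt "0 0 0 -0.42 0.75 0 -1" --pt "0 0 0 -0.42 0.75 0 -1"

```text
time_s: 44.85
tool_pos: [503.1, -179.8, 122.6]
tool_rot: [-3.141, 0.014, 0.002]
ft_force: [1.0, -0.6, -1.0]
gripper_width: 57.7
grasp_force: 64.2
```

play_rows --pt "0 0 0 -0.42 0.75 0 -1" --pt "0 0 0 -0.42 0.75 0 -1" --pt "0 0 0 -0.42 0.75 0 -1" --pt "0 0 0 -0.42 0.75 0 -1" --pt "0 0 0 0 0 0.3 -1" --pt "0 0 0 0 0 0.6 -1" --pt "0 0 0 0 0 0.6 -1" --pt "0 0 0 0 0 0.5 -1" --pt "0 0 0 0 0 0 -1" --pt "0 0 0 0 0 0 -1"

```text
time_s: 45.85
tool_pos: [436.2, -297.8, 43.2]
tool_rot: [-3.141, 0.013, 0.002]
ft_force: [-0.4, 0.3, -0.8]
gripper_width: 57.7
grasp_force: 64.3
```

Run:
```python
from h import *
plan(436.5,-298.5,-0.5,11)
```

```text
t 45.9 pos [ 436.2 -297.8   43.2] yaw -0.48 tilt 0.08 w 57.7 gf 64.3 ft [-0.4  0.3 -0.8] j6 0.89
 turn: tool-z total 0.00 units
 shift after turn total 0.008 0.017 0.805; 2 rows of 0.004 0.008 0.403
```

play_rows --pt "0 0 0 0 0 0.4 -1" --pt "0 0 0 0 0 0.3 -1" --pt "0 0 0 0 0 0.1 -1" --pt "0 0 0 0 0 0 -1" --pt "0 0 0 0 0 0 0.5" --pt "0 0 0 0 0 0 0.7" --pt "0 0 0 0 0 0 0.7" --pt "0 0 0 0 0 0 0.7"

```text
time_s: 46.65
tool_pos: [436.4, -298.5, 11.8]
tool_rot: [3.141, -0.014, 0.001]
ft_force: [-0.1, 0.5, 0.8]
gripper_width: 72.4
grasp_force: 0.0
```

play_rows --pt "0 0 0 0 0 -0.3 0.7" --pt "0 0 0 0 0 -0.7 0.7" --pt "0 0 0 0 0 -0.8 0.7" --pt "0 0 0 0 0 -0.8 1" --pt "0 0 0 -0.7 0.6 -0.5 1" --pt "0 0 0 -0.8 0.6 0 1" --pt "0 0 0 -0.8 0.6 0 1" --pt "0 0 0 -0.5 0.6 0 1" --pt "0 0 0 0 0.6 0 1" --pt "0 0 0 0 0 0 1"

```text
time_s: 47.65
tool_pos: [322.7, -419.8, 136.6]
tool_rot: [3.139, -0.018, 0.002]
ft_force: [-0.1, 0.7, 0.8]
gripper_width: 85.7
grasp_force: 0.0
```

Run:
```python
from h import *
snap("top","pics/f1.png",1.5); camera("scene")
for n in ("scene","top"):
  for k,z in (('tile_blue_a',13),('tile_yellow_a',13),('tile_red_a',19),('chip_blue',15),('gauge',50),('mat',3)): 
    for m in meas(n,k,z)[:3]: print(n,k,*m)
print(state()["time_s"],state()["tool_pos"])
```

```text
scene tile_blue_a 0.77 [557.8 285. ] [558.1 286. ] [51. 74.] 4.7 major-axis deg 100.7 len [49.8 70.3] 212
scene tile_blue_a 0.58 [ 588.5 -469.6] [ 586.9 -468.9] [46. 91.] 71.4 major-axis deg 161.7 len [41.7 85.6] 551
scene tile_yellow_a 0.7 [ 443.3 -303.8] [ 440.2 -300.1] [144. 150.] 88.5 major-axis deg -172.0 len [152.3 160.9] 1751
scene tile_yellow_a 0.46 [627.9 291.7] [627.8 292.3] [69. 46.] 88.9 major-axis deg 94.4 len [44.9 67.4] 193
scene tile_red_a 0.68 [ 442.9 -300.5] [ 442.5 -299.6] [63. 57.] 87.3 major-axis deg 102.9 len [53.8 64. ] 355
scene chip_blue 0.63 [ 592.4 -146.2] [ 587.6 -144.3] [63. 50.] 25.6 major-axis deg 47.5 len [43.2 61.7] 258
scene chip_blue 0.56 [ 350.1 -131. ] [ 352.2 -127.5] [51. 64.] 7.8 major-axis deg 125.8 len [42.6 64.1] 203
scene gauge 0.9 [ 598.4 -309.6] [ 591.9 -311.5] [113.  97.] 88.6 major-axis deg 102.3 len [ 72.2 111.6] 942
scene mat 0.85 [ 615.2 -316.7] [ 595.7 -304.8] [133. 130.] 0.1 major-axis deg -136.3 len [107.5 148.9] 1148
top tile_blue_a 0.76 [555.  285.9] [555.8 286.1] [46. 60.] 0.3 major-axis deg 90.6 len [45.4 62.2] 231
top tile_yellow_a 0.46 [627.2 297.2] [626.5 297.3] [43. 53.] 0.4 major-axis deg 88.1 len [42.1 55. ] 186
top tile_red_a 0.78 [ 434.6 -296.4] [ 435.  -298.2] [63. 43.] 84.6 major-axis deg 79.3 len [41.9 62.1] 224
top chip_blue 0.64 [ 585.  -139.9] [ 580.3 -138.7] [60. 45.] 26.5 major-axis deg 48.8 len [37.8 60. ] 175
top chip_blue 0.62 [437.2 288.9] [440.1 292.9] [56. 41.] 88.6 major-axis deg 115.1 len [36.4 56.3] 168
top chip_blue 0.54 [ 341.5 -124.3] [ 342.4 -121.7] [52. 47.] 88.6 major-axis deg 126.1 len [35.1 57.1] 169
top gauge 0.88 [ 592.  -299.6] [ 593.4 -300.9] [ 50. 110.] 0.9 major-axis deg 90.5 len [ 47.6 106. ] 433
top mat 0.77 [ 585.3 -298.8] [ 593.4 -305.2] [129. 129.] 0.7 major-axis deg -164.3 len [130.8 152.5] 767
48.35 [ 323.25919255 -417.28264949  135.46815287]
```

View pics/f1.png

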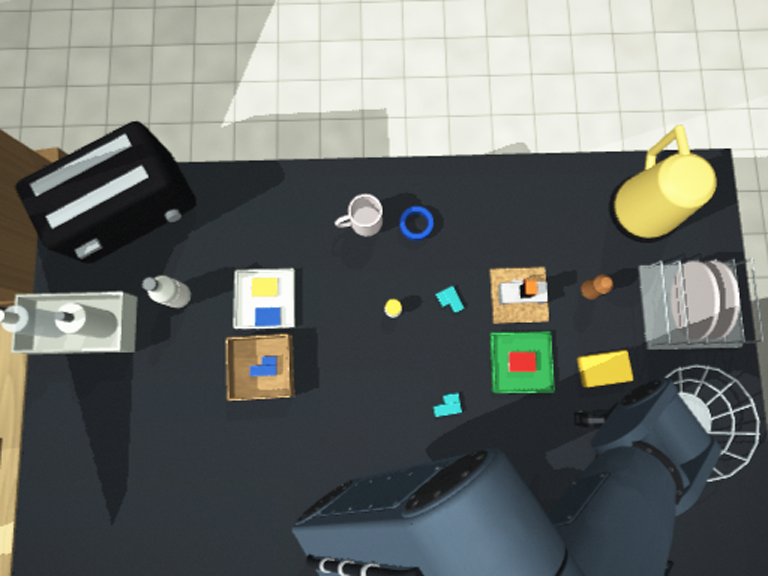

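Everything appears in place: red in the green tray (522,361), yellow and blue in the white tray (265,287) and (267,317), the chip in the box, and the gauge upright on the mat. Before handing in, I'll make one quantitative thickness check.

Run:
```python
from h import *
I={n:cv2.cvtColor(camera(n),cv2.COLOR_RGB2HSV) for n in("scene","top")}
def cen(n,lo,hi,near,S):
    h=I[n]; m=((h[...,0]>=lo)&(h[...,0]<=hi)&(h[...,1]>S)).astype(np.uint8)
    k,l,s,c=cv2.connectedComponentsWithStats(m); ok=[i for i in range(1,k) if s[i,4]>40]
    i=min(ok,key=lambda i:np.linalg.norm(c[i]-proj(n,(*near,14)))); return c[i],s[i,4]
for nm,near,lo,hi in(("blue",(556,287),105,120),("yellow",(626,296),22,35),("red",(436,-298),0,6),("chip15",(438,292),105,120),("turq11",(342,-122),85,95),("turq11",(580,-139),85,95)):
    (a,A),(b,B)=cen("scene",lo,hi,near,150),cen("top",lo,hi,near,150)
    zs=np.arange(0,30,.5); d=[np.linalg.norm(ray("scene",*a,z)[:2]-ray("top",*b,z)[:2]) for z in zs]; i=np.argmin(d); print(nm,A,B,"z",zs[i],"res",round(d[i],1))
```

```text
blue 87 175 z 8.5 res 0.5
yellow 120 74 z 29.5 res 11.7
red 223 220 z 14.0 res 2.0
chip15 51 159 z 12.5 res 2.4
turq11 233 205 z 5.0 res 1.7
turq11 298 187 z 4.5 res 0.6
```

```bash
python3 -c "
from rig import close_job
print(close_job())"
```

```text
the job is handed in; nothing more can be done
None
```

I handed in the job at about 48 s of robot time: all three whole tiles gauged in order, blue and yellow (9 mm) in the white tray, red (15 mm) in the green tray, the chipped blue tile in the box, and the gauge back upright on its mat. The pointer was too coarse to read exactly, so the thicknesses come from the camera: side-edge heights for all three, plus triangulation for blue and red (it failed for yellow). No verdict came back.

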